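# Stow the calibration weight tray and pin the hasp

## Robot

A 7-joint arm with a two-finger parallel gripper is mounted at the origin on a cart in front of the work surface, level with it; the furniture and walls round the work are solid. World frame = base frame: x ahead of the robot, y to its left, z up, the work surface at z = 0. Lengths are in m, angles in rad, forces in N, time in s.
With the tool pointing down it reaches from about 0.4 to 0.85 m from the base axis. Payload 10.4 kg.
Tool frame: the origin (TCP) lies between the finger pads; the fingertips stand 17 mm ahead of it and the grasp point (between the pads) lies 2 mm behind it; z points along the fingers, y is the direction in which the jaws open and shut (so a half turn about z gives the same grasp; the last joint's range is limited). The gripper opens to 85 mm and grips with 20 to 120 N. Pads are 22 mm wide; open, the fingers measure 114 mm over their backs; the gripper's body (76 mm by 85 mm) begins 54 mm behind the grasp point. The pads swing forward as they close: fully open they stand 13 mm farther back than shut.
Start: joints at [1.084, 0.332, -0.065, 1.46, 0.022, 1.35, -0.088], TCP at [0.28, -0.559, 0.248] pointing down, gripper open.
Joint ranges: [-2.6, 2.6], [-0.5, 2.12], [-1.47, 1.34], [0.16, 2.42], [-1.27, 4.41], [0.06, 2.06], [-2.6, 2.6]. Speed limits (rad/s): [2.22, 2.22, 2.79, 2.79, 3.14, 3.14, 3.14].

## Interface

Orientations are given as a unit quaternion [x, y, z, w].
In Python, from workcell import manip gives the robot as it stands.
- The arm moves only by the tool jog_arm, never from a script. Its argument "steps" is one flat list of numbers, 5 for each row, row after row: the finger opening in m, from 0 to 0.0854, then the shift along the tool's x, y, z in m, then the turn about the tool's z in rad. In form: [gripper, x, y, z, twist, gripper, x, y, z, twist, ...]. A call has exactly 10 rows; each row is the pose to reach, as a shift and turn from the pose commanded when the call began, along the tool's axes at that moment; what a row does not reach only later rows make up. A row lasts 1/10 s, in which the tool goes at most 50 mm and 8.59 degrees, less where a joint would pass 70% of its speed; a pose out of reach is approached as far as the arm can. A call with a gripper value outside its range is refused whole. The fingers move at their own pace and stop on an object; "grip_force" is the grip in N (left out, the last holds). Time passes only in rows, so rows that repeat a pose let the fingers close, or fill a call up. It gives the time, the measured TCP pose, the force and the opening at its end, in the units of the state.
- manip.get_obs(): the state, without advancing time (a new reading comes with each control period).
- manip.camera(name): name is "scene" or "top" or "wrist"; returns (picture, depth): 480x640x3 uint8, red, green, blue; 480x640 float32, m along the optical axis (not along the pixel's ray), 0 where there is no reading.
- manip.calibration(name): a dict with "mtx" (3x3 intrinsics, pixels), "k1" (the pictures are not rectified: a ray, as slopes to the right and down, at radius r is drawn at 1 + k1 r^2 times it, then the intrinsics apply), "world_to_cam" (4x4, takes a point from world to camera coordinates). Camera axes: x right, y down, z forward; pixel columns grow to the right and rows downward; lengths in m; the calibration is good to about 2 mm. A picture is of the moment at which its call begins: read the wrist's pose just before it. calibration takes no time and is no camera call; for the wrist camera it gives the pose at the moment of the call.
- manip.hand_in(): hands the job in, once; it reports no verdict.
The state is a dict: "clock": time; "joint_pos": joint angles; "joint_velocities": joint speeds; "tau": joint torques, N m; "position": TCP position; "ee_rot": TCP orientation; "ft_force": force on the tool from outside, world axes, zero at the start; "torque": the same for the moment, N m; "grip_width": opening from 0.0 (shut) to 1.0 (fully open).
Only numpy, scipy, OpenCV 4.12 (cv2) and the standard library are available. Lean on these libraries where they do the work, as an engineer would, in place of code of your own. Each camera call takes 0.05 s, during which the arm holds its last target.

## Task

The scale check is finished, so put the calibration weights away: slide their tray fully home into the grey case, then swing the hasp over the staple until it lies flat, and drop the red-handled retaining pin from its slanted holder down through the staple loop, in front of the hasp, until its collar rests on the staple. Do not ram the tray or the hasp, keep the weights standing in the tray, and leave the other things on the bench where they are.

Things in the scene. Friction and masses are not known exactly. Their poses are not given: they have to be found in the camera images.
- case: Grey metal case fixed to the bench, open at the front, 185 deep (x) x 188 wide (y) x 93 mm high; a black strap on its roof reaches 103 mm. Origin: centre of its underside, on the bench; own +x points from the open front to the back, +y left, z up. Front face at x = -90 mm; its 4 mm thick base plate reaches forward as a sill to x = -135 mm.
- weight_tray: Loose aluminium tray, grey front panel, 175 long (x) x 120 wide (y) mm, carrying three weights in foam (1 kg in all). Origin: centre of its underside; axes as the case's when home: panel at its -x end, front of the panel at x = -87.5 mm, 1 to 77 mm above the underside. Starts 55 to 95 mm out of the case, a little askew. Slides with 4 to 8 N; may be pushed on its staple.
- staple (a point): Centre of the pin's place in the staple on the tray's panel, 17 mm in front of the panel, 58 mm above the bench; axes as the tray's. Staple: level U of 6 mm round bar, 25 mm wide outside (y), legs 13 mm apart, front 29.5 mm out from the panel. With the hasp flat round its legs a vertical eye is left for the pin, 13 mm wide (y), 10.5 mm back and 6.5 mm forward of this point.
- hasp (a joint): Hinge angle of the hasp, rad: 0 flat along the case front over the panel, pointing to case +y; 1.57 straight out of the front (case -x); limit 2.2; starts 1.5 to 1.75. It stays where it is left (0.12 N m friction, 1 N at its end). The strap is a plate 4 mm thick, 45 to 71 mm above the bench, 130 mm long from its vertical hinge; closed, its front face is 6.5 mm in front of the panel.
- hasp_end (a point): Point on the mid-plane of the strap, 115 mm from the hinge axis, at mid-height, between slot and end. The slot lies 62 to 101 mm from the hinge and is 13 mm high, it passes over the staple; at the end (122 to 130 mm) an upright round bead stands 5 mm out of the front face. Own y points along the strap to its end, -x out of its front face.
- retaining_pin: Loose steel pin, red grip, 100 mm long, 0.07 kg. Origin: centre of its tip; own +z from tip to grip. Shank 10 mm diameter, first 6 mm tapered to 4.4 mm; collar 48 to 53 mm from the tip, 18 mm diameter, underside tapered; grip 16 mm diameter, 60 to 100 mm. Starts in a slanted tube on the case's left jamb, leaning 30 degrees, grip towards the front; draw it out 50 mm along its axis.
- pin_grip (a point): Middle of the pin's red grip, 80 mm from the tip along the pin's own z; grip is 16 mm in diameter.
- pin_collar (a point): Centre of the underside of the pin's collar, 48 mm from the tip; seated, it lies about 1 to 2 mm above the staple point.
- weight_500: 500 g calibration weight, steel, 38 mm diameter, 66 mm high; upright in a foam pocket of the tray, 10 mm deep; origin at the centre of its foot, z up. Must stay standing in the tray.
- weight_200: 200 g calibration weight, steel, 29 mm diameter, 52 mm high; upright in a foam pocket of the tray, 10 mm deep; origin at the centre of its foot, z up. Must stay standing in the tray.
- weight_100: 100 g calibration weight, brass, 23 mm diameter, 44 mm high; upright in a foam pocket of the tray, 10 mm deep; origin at the centre of its foot, z up. Must stay standing in the tray.
- timer: White kitchen timer, 66 x 66 x 19 mm, lying flat, a bystander; origin at the centre of its underside.
- tray_home (a point): Point of the case where the tray's origin lies when the tray is fully home (case x = -2.5 mm, 4 mm up), against the back wall, panel flush with the case front. The bay is 130 mm wide, 5 mm play each side of the tray; white rails narrow it to 123 mm at the back, over its last 28 mm, and centre the tray by side contact.
- hasp_hinge (a point): Point on the vertical hinge axis of the hasp, on the case's right jamb, at mid-height of the strap (case x = -94.5, y = -80 mm, 58 mm up); axes as the case's.
- holder_rim (a point): Centre of the upper rim of the slanted tube that holds the pin, on the case's left jamb; tube 45 mm long, 19 mm outside diameter, leaning 30 degrees forward.
- label_cassette: White label cassette, 56 x 72 x 14 mm, lying flat, a bystander; origin at the centre of its underside.

How it is judged:
On the way, in this order (a step that is already met when the one before it is completed fails the run):
1. the tray is fully home in the case (x of weight_tray in the frame of case above -0.0055 m and y of weight_tray in the frame of case between -0.004 and 0.004 m), for 0.2 s.
2. the hasp lies flat over the staple, the tray still home (all of step 1 and value of joint hasp below 0.05 rad), for 0.2 s.
At the end, for the whole second after the job is handed in: Tray within 3 mm of home; hasp flat (under 0.05 rad); pin upright (0.15 rad), within 5 mm of the staple eye's centre, collar down on the staple (4 mm); the three weights upright in the tray; all at rest (all of step 2 and horizontal distance between pin_collar and staple below 0.005 m and z of pin_collar in the frame of staple between -0.003 and 0.007 m and angle between each of retaining_pin, weight_500, weight_200, weight_100's own z axis and vertical below 0.15 rad and distance between each of weight_500, weight_200, weight_100 and weight_tray below 0.075 m and linear speed of retaining_pin below 0.02 m/s and linear speed of weight_tray below 0.01 m/s); the robot touches nothing.
It fails at once if a weight tips over (angle between any of weight_500, weight_200, weight_100's own z axis and vertical above 0.5 rad).
It fails at once if a bystander (timer) is moved by more than 3 cm (distance of timer from where it was at the start of the episode above 0.03 m).
It fails at once if a bystander (label_cassette) is moved by more than 3 cm (distance of label_cassette from where it was at the start of the episode above 0.03 m).
It fails at once if the fingers press the tray or the hasp with over 60 N (the robot rams it) (contact force between the fingers and weight_tray above 60 N or contact force between the fingers and hasp above 60 N).
It also fails if it takes over 58 s, if anything falls off the work surface, if the arm or the gripper's body presses on something with over 40 N, if the wrist force passes 120 N, or if a joint passes its speed limit or range.

## Working session

There is one attempt and no reset: what is moved stays moved. The work goes in short steps, Python scripts to look and compute and a tool call to move; the robot and the scene stay as the last step left them, time stands still between calls to the robot, and variables do not carry over. Pictures are saved under pics/ and viewed, and the job is handed in when it is done.

Besides the shell and the picture viewer there is one more tool, called after ">>>" in YAML: its name, and indented under it one key for each argument. jog_arm: Moves the arm, as the interface text tells. Its arguments: {"type":"object","properties":{"steps":{"type":"array"},"grip_force":{"type":"number"}},"required":["steps"]}

```bash
ls; mkdir -p pics; cat > h.py <<'E'
import numpy as np, cv2, json
from workcell import manip
from scipy.spatial.transform import Rotation as R
def snap(n,fn):
    c=manip.calibration(n); im,d=manip.camera(n)
    cv2.imwrite(f'pics/{fn}.png',im[:,:,::-1]); np.savez(f'pics/{fn}.npz',im=im,d=d,**{k:np.array(c[k]) for k in('mtx','k1','world_to_cam')})
    return im,d,c
def load(fn):
    z=np.load(f'pics/{fn}.npz'); return z['im'],z['d'],z
def rays(c,uv):
    K=np.array(c['mtx']);k1=float(c['k1']);T=np.array(c['world_to_cam'])
    uv=np.atleast_2d(np.float64(uv))
    s=cv2.undistortPoints(uv.reshape(-1,1,2),K,np.array([k1,0,0,0.])).reshape(-1,2)
    dc=np.c_[s,np.ones(len(s))]
    return -T[:3,:3].T@T[:3,3], dc@T[:3,:3]
def onz(c,uv,z):
    o,d=rays(c,uv); return o+d*((z-o[2])/d[:,2])[:,None]
def dep(c,uv,d):
    o,r=rays(c,uv); uv=np.atleast_2d(uv).astype(int); return o+r*d[uv[:,1],uv[:,0]][:,None]
def proj(c,P):
    T=np.array(c['world_to_cam']);p=np.atleast_2d(P)@T[:3,:3].T+T[:3,3];s=p[:,:2]/p[:,2:]
    s=s*(1+float(c['k1'])*(s**2).sum(1))[:,None];K=np.array(c['mtx']);return s@K[:2,:2].T+K[:2,2]
def st():
    o=manip.get_obs();print({k:np.round(o[k],4).tolist() for k in('clock','joint_pos','position','ee_rot','ft_force','grip_width')});return o
E
python3 - <<'E'
from h import *
st()
for n in('scene','top','wrist'):
    im,d,c=snap(n,n+'0'); print(n,np.round(np.array(c['world_to_cam']),3).tolist(),np.array(c['mtx']).tolist(),c['k1'])
st()
E
```

```text
pics
{'clock': 0.0, 'joint_pos': [1.0844, 0.3329, -0.0647, 1.4609, 0.0216, 1.3499, -0.0885], 'position': [0.2794, -0.5587, 0.2475], 'ee_rot': [0.9732, 0.2299, -0.0002, -0.0007], 'ft_force': [0.3994, 0.591, 0.2942], 'grip_width': 1.0047}
scene [[-0.609, -0.793, 0.003, 0.5], [-0.391, 0.297, -0.871, 0.202], [0.69, -0.532, -0.491, 0.742], [0.0, 0.0, 0.0, 1.0]] [[575.7165419575284, 0.0, 317.599392264581], [0.0, 575.7165419575284, 244.93132969520843], [0.0, 0.0, 1.0]] -0.057657562636521074
top [[0.013, -1.0, 0.025, 0.196], [-0.992, -0.017, -0.128, 0.566], [0.128, -0.024, -0.991, 0.878], [0.0, 0.0, 0.0, 1.0]] [[456.98829298899915, 0.0, 311.55641412790567], [0.0, 456.98829298899915, 234.62978992781683], [0.0, 0.0, 1.0]] -0.11805633987686524
wrist [[0.447, -0.895, -0.002, -0.625], [-0.851, -0.426, 0.308, -0.04], [-0.277, -0.136, -0.951, 0.38], [0.0, 0.0, 0.0, 1.0]] [[355.24810897757175, 0.0, 326.52085274819564], [0.0, 355.24810897757175, 241.86510196311403], [0.0, 0.0, 1.0]] -0.048770839081074206
{'clock': 0.15, 'joint_pos': [1.0844, 0.3327, -0.0647, 1.4607, 0.0216, 1.3499, -0.0884], 'position': [0.2795, -0.5588, 0.2477], 'ee_rot': [0.9732, 0.2299, -0.0001, -0.0005], 'ft_force': [-0.3815, 0.0467, 0.1346], 'grip_width': 0.9954}
```

View pics/scene0.png

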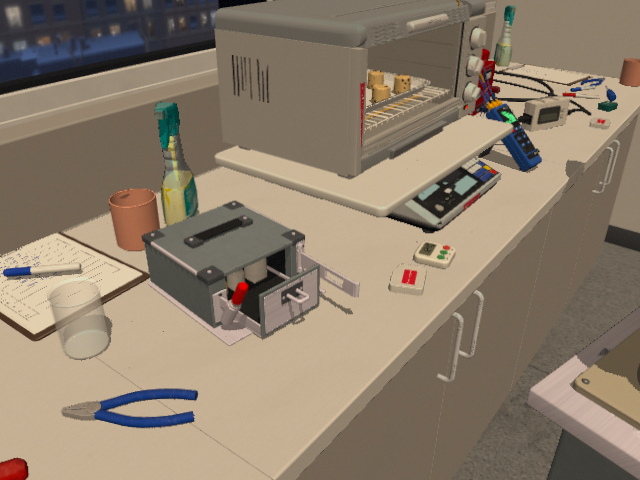

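View pics/top0.png

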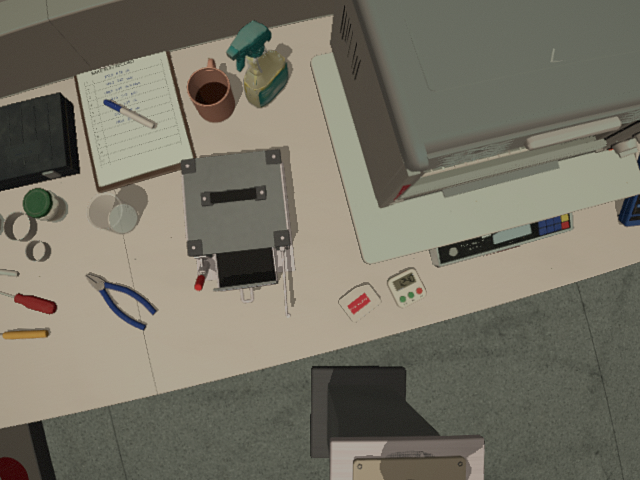

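View pics/wrist0.png

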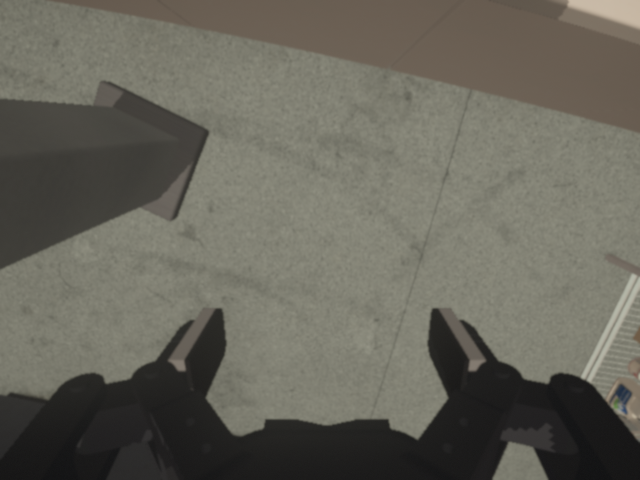

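```bash
python3 - <<'E'
from h import *
im,d,c=load('top0'); a=im[140:325,170:330,::-1]; cv2.imwrite('pics/tz.png',cv2.resize(a,None,fx=3.2,fy=3.2,interpolation=2))
im,d,c=load('scene0'); a=im[190:360,130:370,::-1]; cv2.imwrite('pics/sz.png',cv2.resize(a,None,fx=3.3,fy=3.3,interpolation=2))
E
```

```text
(no output)
```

View pics/tz.png

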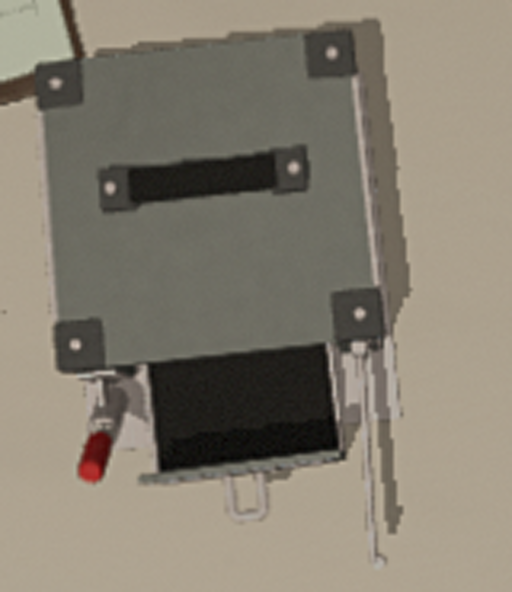

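View pics/sz.png

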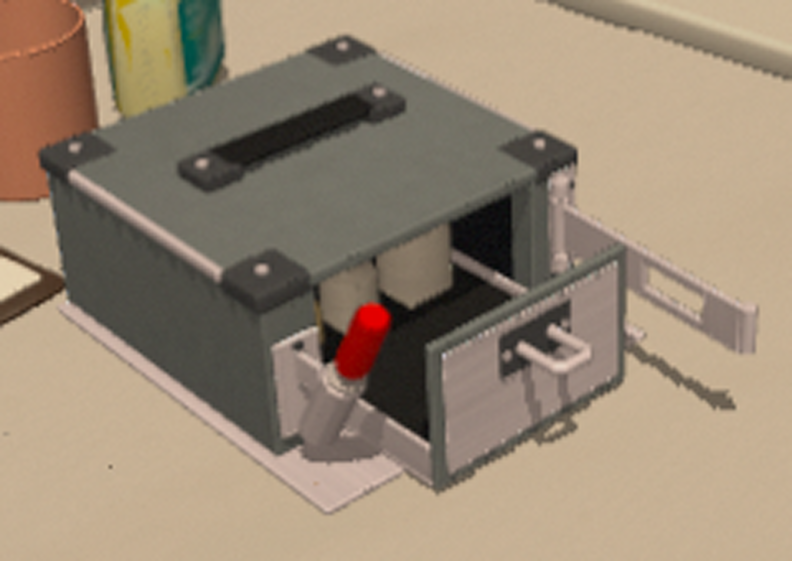

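```bash
python3 - <<'E'
from h import *
im,d,c=load('top0')
f=lambda p:np.array(p)/3.2+[170,140]-0.3
corn=onz(c,f([(38,66),(354,32),(384,340),(58,370)]),0.094)
scr=onz(c,f([(55,83),(331,53),(359,313),(75,345)]),0.096)
for P in(corn,scr):
    print(P.round(4).tolist(), P.mean(0).round(4))
    fx=(P[0]+P[1]-P[2]-P[3])[:2]; fy=(P[0]+P[3]-P[1]-P[2])[:2]
    print(np.linalg.norm(fx)/2,np.linalg.norm(fy)/2,np.degrees(np.arctan2(fx[1],fx[0])),np.degrees(np.arctan2(-fy[0],fy[1])))
print('depth roof',dep(c,f([(200,100),(200,290),(90,250)]),d).round(4))
print('staple front',onz(c,f([(232,518),(266,514)]),0.061), 'panel top front',onz(c,f([(140,482),(342,456)]),0.081))
print('hasp end',onz(c,f([(378,562)]),0.071),'hinge',onz(c,f([(359,346)]),0.075),'grip top',onz(c,f([(90,470)]),0.1),dep(c,f([(91,468),(97,447),(110,400)]),d))
E
```

```text
[[0.6947, 0.457, 0.094], [0.7184, 0.2683, 0.094], [0.5337, 0.2466, 0.094], [0.513, 0.4354, 0.094]] [0.6149 0.3518 0.094 ]
0.18447390241995593 0.19005112611886352 6.738267143394842 6.707402537814969
[[0.6837, 0.4455, 0.096], [0.7045, 0.2816, 0.096], [0.549, 0.2613, 0.096], [0.5275, 0.4256, 0.096]] [0.6162 0.3535 0.096 ]
0.15714639885398202 0.16549701918158444 7.342375212355691 7.324227818442886
depth roof [[0.6759 0.3592 0.0905]
 [0.5613 0.3545 0.0929]
 [0.5837 0.4198 0.0941]]
staple front [[0.4292258  0.33574551 0.061     ]
 [0.43195214 0.31557377 0.061     ]] panel top front [[0.44943151 0.38760842 0.081     ]
 [0.46663294 0.27009548 0.081     ]]
hasp end [[0.40518621 0.24823857 0.071     ]] hinge [[0.53183624 0.26176836 0.075     ]] grip top [[0.45560325 0.41300693 0.1       ]] [[0.45669724 0.41145079 0.10460793]
 [0.46907558 0.41187427 0.08904289]
 [0.49935699 0.41575363 0.03968619]]
```

```bash
cat >> h.py <<'E'
C=np.array([.6155,.3525]); YAW=np.radians(7.0)
def w2c(p): 
    p=np.atleast_2d(p)[:,:2]-C; c,s=np.cos(YAW),np.sin(YAW); return np.c_[p@[c,s],p@[-s,c]]
def c2w(p):
    p=np.atleast_2d(p); c,s=np.cos(YAW),np.sin(YAW); return C+np.c_[p@[c,-s],p@[s,c]]
def shift(tgt,yaw=None):
    o=manip.get_obs(); Rm=R.from_quat(o['ee_rot']).as_matrix(); print('now',np.round(o['position'],4),'shift',(Rm.T@(np.array(tgt)-o['position'])).round(4),'toolx yaw',np.degrees(np.arctan2(Rm[1,0],Rm[0,0])).round(2))
    if yaw is not None: print('twist',np.radians(np.degrees(np.arctan2(Rm[1,0],Rm[0,0]))-yaw))
E
python3 - <<'E'
from h import *
im,d,c=load('top0')
for p in [(365,262),(500,226),(636,195),(420,185),(395,200),(360,302),(407,287),(500,240)]: print(p,dep(c,[p],d).round(3))
shift([.45,-.1,.248],7)
shift(np.r_[c2w([-.225,-.004])[0],.15],7)
im,d,c=load('scene0')
P=[np.r_[c2w([x,y])[0],z] for x in(-.0925,.0925) for y in(-.094,.094) for z in(.093,)]
print(proj(c,P))
E
```

```text
(365, 262) [[0.505 0.108 0.103]]
(500, 226) [[ 0.575 -0.147  0.115]]
(636, 195) [[ 0.653 -0.476  0.079]]
(420, 185) [[0.633 0.024 0.184]]
(395, 200) [[0.61  0.064 0.164]]
(360, 302) [[0.431 0.105 0.012]]
(407, 287) [[0.462 0.009 0.016]]
(500, 240) [[ 0.557 -0.177  0.047]]
now [ 0.2795 -0.5588  0.2477] shift [ 0.3578 -0.334   0.    ] toolx yaw 26.58
twist 0.34169858679793724
now [ 0.2795 -0.5588  0.2477] shift [ 0.4949 -0.7361  0.0984] toolx yaw 26.58
twist 0.34169858679793724
[[303.86531677 236.10081615]
 [207.9578031  280.0680176 ]
 [234.23907524 201.39500255]
 [142.12192965 235.72779738]]
```

>>> jog_arm:
  steps: [0,0.036,-0.033,0,0.034,0,0.072,-0.067,0,0.068,0,0.107,-0.1,0,0.102,0,0.143,-0.134,0,0.136,0,0.179,-0.167,0,0.17,0,0.215,-0.2,0,0.205,0,0.25,-0.234,0,0.24,0,0.286,-0.267,0,0.274,0,0.322,-0.3,0,0.308,0,0.358,-0.334,0,0.342]
  grip_force: 30

```text
clock: 1.15
position: [0.4506, -0.0983, 0.2484]
ee_rot: [0.998, 0.06, 0.0, 0.0]
ft_force: [1.1, -0.3, 0.5]
grip_width: -0.001
```

```bash
python3 - <<'E'
from h import *
st()
shift(np.r_[c2w([-.225,-.004])[0],.13],7)
E
```

```text
{'clock': 1.15, 'joint_pos': [0.5956, -0.007, -0.473, 1.8505, -0.0029, 1.2969, -1.3273], 'position': [0.4506, -0.0983, 0.2484], 'ee_rot': [0.9982, 0.06, 0.0001, 0.0002], 'ft_force': [1.0758, -0.267, 0.4998], 'grip_width': -0.0013}
now [ 0.4506 -0.0983  0.2484] shift [-0.0073 -0.4233  0.1182] toolx yaw 6.88
twist -0.0021030595657194314
```

>>> jog_arm:
  steps: [0,-0.003,-0.048,0,0,0,-0.005,-0.096,0,0,0,-0.006,-0.144,0,0,0,-0.007,-0.192,0,0,0,-0.007,-0.24,0.01,0,0,-0.007,-0.288,0.02,0,0,-0.007,-0.333,0.04,0,0,-0.007,-0.378,0.06,0,0,-0.007,-0.423,0.08,0,0,-0.007,-0.423,0.118,0]

```text
clock: 2.15
position: [0.3905, 0.3258, 0.1313]
ee_rot: [0.998, 0.064, 0.001, -0.003]
ft_force: [0.2, -0.4, 0.8]
grip_width: -0.001
```

```bash
python3 - <<'E'
from h import *
st()
snap('wrist','w1');snap('scene','s1')
E
```

```text
{'clock': 2.15, 'joint_pos': [0.0373, 0.3055, -0.9268, 1.8716, 0.2717, 1.0923, -2.4349], 'position': [0.3905, 0.3258, 0.1313], 'ee_rot': [0.9979, 0.0643, 0.0012, -0.0029], 'ft_force': [0.2254, -0.4073, 0.8241], 'grip_width': -0.0011}
```

View pics/w1.png

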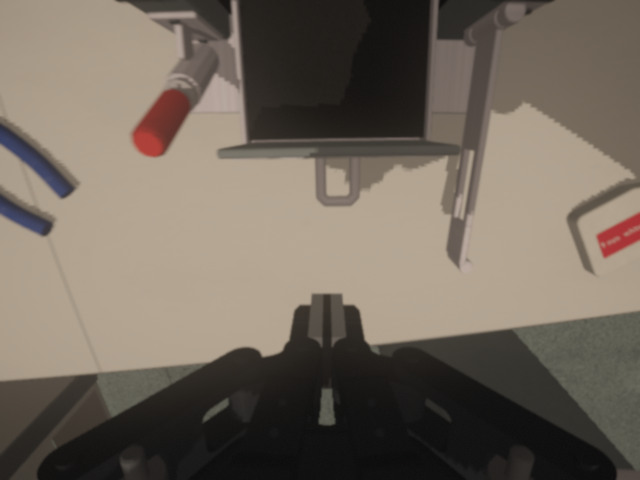

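View pics/s1.png

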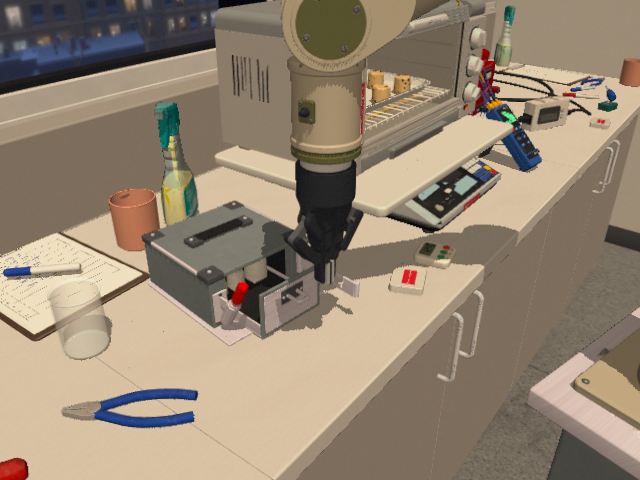

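```bash
python3 - <<'E'
from h import *
st()
im,d,c=load('w1')
def q(n,uv,z): P=onz(c,uv,z); print(n,P.round(4).tolist(),w2c(P).round(4).tolist())
q('staple front top',[(323,203),(353,203)],.060)
q('panel top front',[(220,154),(455,150)],.081)
q('hasp end',[(466,267)],.045)
q('hasp top end',[(470,150)],.071)
q('hinge',[(512,12)],.08)
for p in [(150,140),(165,115),(175,100),(190,70),(205,60)]: P=dep(c,[p],d); print(p,P.round(4),w2c(P).round(4))
a=im[0:290,100:520,::-1]; cv2.imwrite('pics/wz.png',cv2.resize(a,None,fx=1.9,fy=1.9,interpolation=2))
shift(np.r_[c2w([-.225,-.004])[0],.06],7)
E
```

```text
{'clock': 2.25, 'joint_pos': [0.0414, 0.3069, -0.9202, 1.8806, 0.2705, 1.0936, -2.4301], 'position': [0.3893, 0.3182, 0.1263], 'ee_rot': [0.9981, 0.0623, -0.0035, 0.0013], 'ft_force': [-0.925, -0.7756, 0.3851], 'grip_width': 0.0004}
staple front top [[0.4288, 0.3325, 0.06], [0.431, 0.3158, 0.06]] [[-0.1877, 0.0029], [-0.1876, -0.0139]]
panel top front [[0.4507, 0.3854, 0.081], [0.4673, 0.2728, 0.081]] [[-0.1595, 0.0527], [-0.1568, -0.0611]]
hasp end [[0.3963, 0.2358, 0.045]] [[-0.2318, -0.0891]]
hasp top end [[0.4683, 0.2616, 0.071]] [[-0.1572, -0.0723]]
hinge [[0.5299, 0.2603, 0.08]] [[-0.0962, -0.0811]]
(150, 140) [[0.4556 0.4075 0.1064]] [[-0.152   0.0741]]
(165, 115) [[0.466  0.4073 0.0927]] [[-0.1417  0.0726]]
(175, 100) [[0.4731 0.4079 0.0808]] [[-0.1346  0.0723]]
(190, 70) [[0.4894 0.4102 0.0569]] [[-0.1181  0.0726]]
(205, 60) [[0.4975 0.4089 0.0381]] [[-0.1102  0.0703]]
now [0.3893 0.3182 0.1263] shift [ 0.0042 -0.0026  0.0662] toolx yaw 7.14
twist 0.002455927022696576
```

View pics/wz.png

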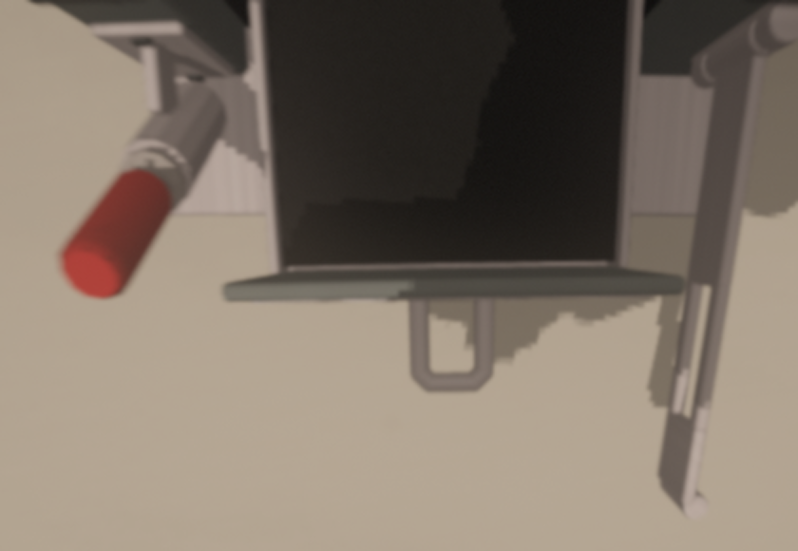

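>>> jog_arm:
  steps: [0,0.004,-0.003,0.025,0,0,0.004,-0.003,0.05,0,0,0.004,-0.003,0.066,0,0,0.008,-0.003,0.066,0,0,0.013,-0.003,0.066,0,0,0.018,-0.003,0.066,0,0,0.023,-0.003,0.066,0,0,0.028,-0.003,0.066,0,0,0.033,-0.003,0.066,0,0,0.038,-0.003,0.066,0]

```text
clock: 3.25
position: [0.4283, 0.327, 0.0646]
ee_rot: [0.998, 0.061, -0.001, 0.0]
ft_force: [-7.4, -0.9, 5.5]
grip_width: -0.001
```

>>> jog_arm:
  steps: [0,0.004,0,0,0,0,0.008,0,0,0,0,0.012,0,0,0,0,0.016,0,0,0,0,0.02,0,0,0,0,0.024,0,0,0,0,0.028,0,0,0,0,0.032,0,0,0,0,0.036,0,0,0,0,0.04,0,0,0]

```text
clock: 4.25
position: [0.4679, 0.3319, 0.0647]
ee_rot: [0.998, 0.061, -0.001, 0.0]
ft_force: [-8.1, -1.4, 4.9]
grip_width: -0.001
```

```bash
python3 - <<'E'
from h import *
o=st(); print(w2c(o['position']))
snap('wrist','w2')
E
```

```text
{'clock': 4.25, 'joint_pos': [-0.0478, 0.5294, -0.8058, 1.7553, 0.4329, 1.0463, -2.4563], 'position': [0.4679, 0.3319, 0.0647], 'ee_rot': [0.9981, 0.0614, -0.0011, 0.0001], 'ft_force': [-8.1434, -1.4482, 4.8974], 'grip_width': -0.0007}
[[-0.14900509 -0.00246551]]
```

View pics/w2.png

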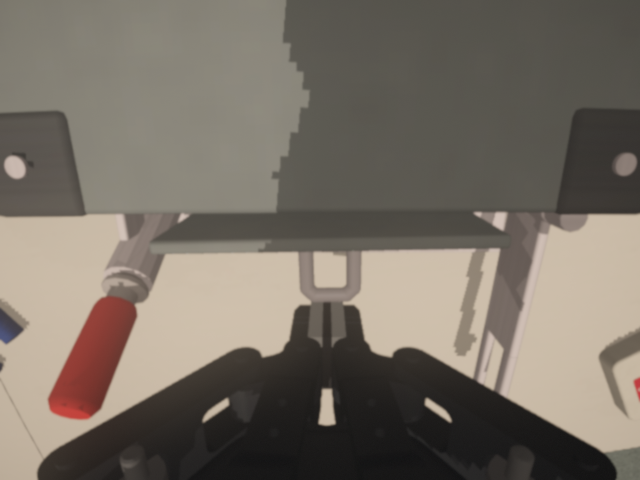

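>>> jog_arm:
  steps: [0,0.002,0,0,0,0,0.004,0,0,0,0,0.006,0,0,0,0,0.008,0,0,0,0,0.01,0,0,0,0,0.011,0,0,0,0,0.012,0,0,0,0,0.013,0,0,0,0,0.014,0,0,0,0,0.015,0,0,0]

```text
clock: 5.3
position: [0.4827, 0.3337, 0.0646]
ee_rot: [0.998, 0.061, -0.001, 0.0]
ft_force: [-7.8, -0.2, 4.5]
grip_width: 0.002
```

```bash
python3 - <<'E'
from h import *
o=st(); print(w2c(o['position']))
snap('wrist','w3')
E
```

```text
{'clock': 5.3, 'joint_pos': [-0.0535, 0.5531, -0.7951, 1.7203, 0.443, 1.0597, -2.4448], 'position': [0.4827, 0.3337, 0.0646], 'ee_rot': [0.9981, 0.0614, -0.0011, 0.0001], 'ft_force': [-7.842, -0.2048, 4.5058], 'grip_width': 0.0021}
[[-0.13413247 -0.00250937]]
```

View pics/w3.png

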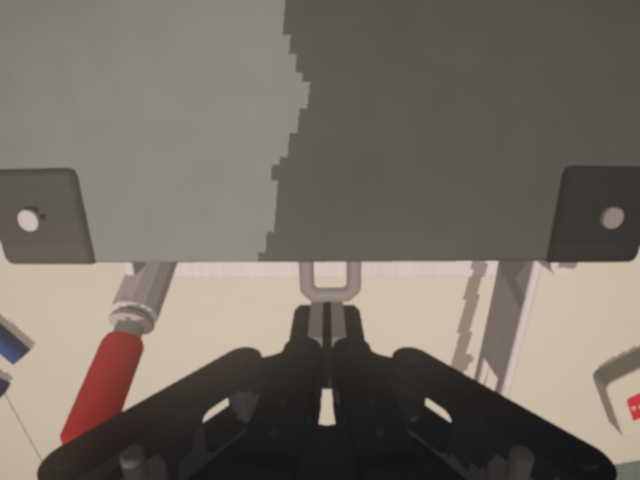

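>>> jog_arm:
  steps: [0,0.001,0,0,0,0,0.0015,0,0,0,0,0.002,0,0,0,0,0.0025,0,0,0,0,0.003,0,0,0,0,0.0035,0,0,0,0,0.004,0,0,0,0,0.0045,0,0,0,0,0.005,0,0,0,0,0.005,0,0,0]

```text
clock: 6.35
position: [0.4843, 0.3343, 0.0645]
ee_rot: [0.998, 0.062, -0.004, 0.001]
ft_force: [-22.4, -6.5, 16.0]
grip_width: 0.003
```

```bash
python3 - <<'E'
from h import *
o=st(); print(w2c(o['position']))
E
```

```text
{'clock': 6.35, 'joint_pos': [-0.0561, 0.5603, -0.7936, 1.7107, 0.4433, 1.0685, -2.4409], 'position': [0.4843, 0.3343, 0.0645], 'ee_rot': [0.998, 0.0623, -0.0039, 0.0012], 'ft_force': [-22.4341, -6.4621, 16.0334], 'grip_width': 0.003}
[[-0.13246581 -0.0020432 ]]
```

>>> jog_arm:
  steps: [0,-0.003,0,0,0,0,-0.02,0,0,0,0,-0.04,0,0,0,0,-0.05,0,-0.02,0,0,-0.06,0,-0.05,0,0,-0.06,0,-0.075,0,0,-0.06,0,-0.075,0,0,-0.06,0,-0.075,0,0,-0.06,0,-0.075,0,0,-0.06,0,-0.075,0]

```text
clock: 7.35
position: [0.4292, 0.3261, 0.1384]
ee_rot: [0.998, 0.061, -0.001, 0.0]
ft_force: [-0.0, 0.2, -0.0]
grip_width: 0.0
```

```bash
python3 - <<'E'
from h import *
o=st(); print(w2c(o['position']))
im,d,c=snap('wrist','w4')
cv2.imwrite('pics/w4z.png',cv2.resize(im[0:300,100:560,::-1],None,fx=1.7,fy=1.7,interpolation=2))
im,d,c=snap('scene','s4')
a=im[190:360,130:370,::-1]; cv2.imwrite('pics/s4z.png',cv2.resize(a,None,fx=3.3,fy=3.3,interpolation=2))
E
```

```text
{'clock': 7.35, 'joint_pos': [0.0201, 0.3682, -0.8887, 1.7847, 0.3121, 1.139, -2.4182], 'position': [0.4292, 0.3261, 0.1384], 'ee_rot': [0.9981, 0.0608, -0.0007, 0.0003], 'ft_force': [-0.0442, 0.2281, -0.0332], 'grip_width': 0.0004}
[[-0.18815459 -0.00347612]]
```

View pics/w4z.png

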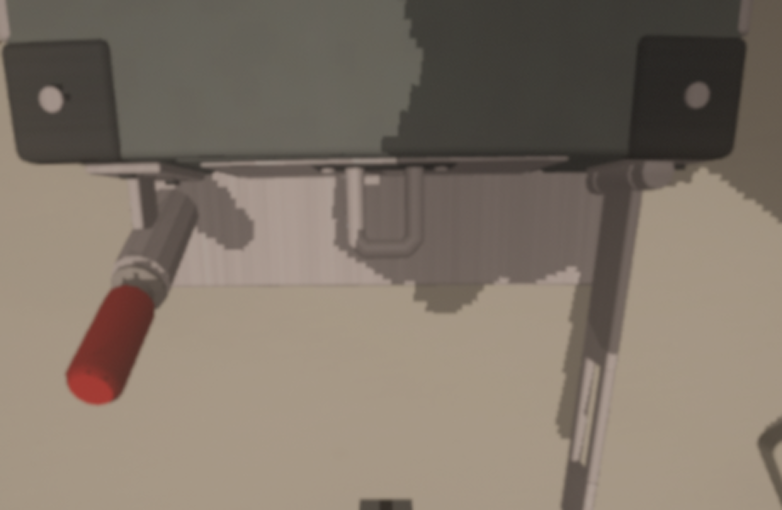

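View pics/s4z.png

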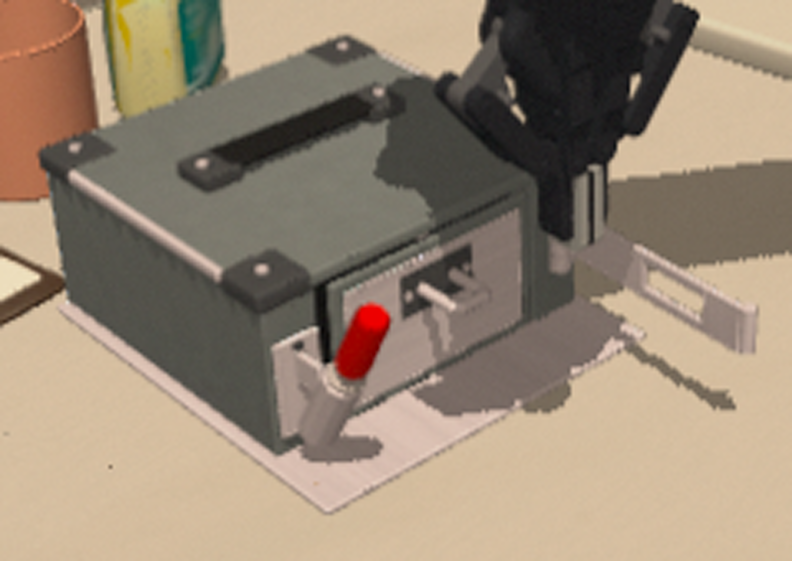

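```bash
python3 - <<'E'
from h import *
im,d,c=load('w4')
f=lambda p:np.array(p)/1.7+[100,0]-0.2
def q(n,p,z): P=onz(c,f(p),z); print(n,P[:,:2].round(4).tolist(),w2c(P).round(4).tolist())
q('screws',[(51,99),(697,95)],.096)
q('roof front edge',[(200,160),(560,155)],.093)
q('roof cap corners',[(18,158),(735,155)],.095)
q('sill',[(190,285),(570,283)],.004)
q('staple front outer top',[(365,256),(410,256)],.059)
q('staple sides outer',[(346,220),(424,220)],.060)
q('staple inner front',[(385,243)],.060)
q('hinge axis top',[(655,172)],.078)
q('hasp end-ish slot',[(590,362),(578,460)],.0645)
im,d,c=load('scene0' if 0 else 's4')
E
```

```text
screws [[0.5274, 0.4238], [0.5481, 0.2598]] [[-0.0788, 0.0815], [-0.0782, -0.0838]]
roof front edge [[0.5167, 0.3856], [0.5294, 0.2912]] [[-0.094, 0.0449], [-0.0929, -0.0503]]
roof cap corners [[0.5121, 0.4336], [0.5357, 0.2455]] [[-0.0927, 0.0931], [-0.0923, -0.0965]]
sill [[0.4705, 0.4144], [0.4909, 0.2539]] [[-0.1363, 0.0791], [-0.1356, -0.0827]]
staple front outer top [[0.4949, 0.3402], [0.4967, 0.3255]] [[-0.1212, 0.0025], [-0.1212, -0.0123]]
staple sides outer [[0.5055, 0.3476], [0.5085, 0.3226]] [[-0.1098, 0.0085], [-0.1098, -0.0167]]
staple inner front [[0.4998, 0.3342]] [[-0.117, -0.0041]]
hinge axis top [[0.5305, 0.2588]] [[-0.0958, -0.0826]]
hasp end-ish slot [[0.4699, 0.2604], [0.4342, 0.2566]] [[-0.1557, -0.0736], [-0.1917, -0.0731]]
```

```bash
python3 - <<'E'
from h import *
im,d,c=load('w4')
f=lambda p:np.array(p)/1.7+[100,0]-0.2
def q(n,p,z): P=onz(c,f(p),z); print(n,P[:,:2].round(4).tolist(),w2c(P).round(4).tolist())
q('right edge',[(640,190),(613,350),(588,510)],.071)
q('left edge top',[(600,350)],.071)
im,d,c=load('w1')
f=lambda p:np.array(p)/1.9+[100,0]-0.2
q('w1 right top edge',[(765,55),(742,200),(712,400),(705,500)],.071)
q('w1 bead',[(695,505)],.071)
q('w1 left edge bottom',[(662,480)],.045)
im,d,c=load('top0')
f=lambda p:np.array(p)/3.2+[170,140]-0.3
q('top',[(366,400),(372,500),(378,562)],.071)
E
```

```text
right edge [[0.5257, 0.2593], [0.476, 0.2562], [0.4181, 0.2513]] [[-0.1005, -0.0816], [-0.1502, -0.0786], [-0.2083, -0.0764]]
left edge top [[0.4755, 0.2605]] [[-0.1502, -0.0743]]
w1 right top edge [[0.5253, 0.2592], [0.491, 0.2566], [0.4378, 0.2514], [0.408, 0.2458]] [[-0.1009, -0.0816], [-0.1353, -0.08], [-0.1887, -0.0787], [-0.219, -0.0806]]
w1 bead [[0.4061, 0.2484]] [[-0.2206, -0.0778]]
w1 left edge bottom [[0.4045, 0.2496]] [[-0.2219, -0.0764]]
top [[0.5002, 0.2571], [0.4413, 0.2524], [0.4052, 0.2482]] [[-0.1261, -0.0806], [-0.1851, -0.0781], [-0.2215, -0.0779]]
```

```bash
python3 - <<'E'
from h import *
im,d,c=load('w4'); o=manip.get_obs(); Rm=R.from_quat(o['ee_rot']).as_matrix()
vv,uu=np.mgrid[0:480:2,0:640:2]; uv=np.c_[uu.ravel(),vv.ravel()]
P=dep(c,uv,d); ok=d[uv[:,1],uv[:,0]]>0; Q=(P-o['position'])@Rm; Q=Q[ok]
Q=Q[(abs(Q[:,0])<.08)&(abs(Q[:,1])<.12)]
for z in np.arange(-.13,.02,.01):
    m=(Q[:,2]>z)&(Q[:,2]<=z+.01)
    if m.sum()>3: print(round(z,2),m.sum(),'x',Q[m,0].min().round(3),Q[m,0].max().round(3),'y',Q[m,1].min().round(3),Q[m,1].max().round(3))
E
```

```text
-0.08 2171 x 0.007 0.021 y -0.061 0.063
-0.07 3921 x -0.005 0.019 y -0.061 0.063
-0.06 3131 x -0.01 0.019 y -0.054 0.056
-0.05 1684 x -0.009 0.018 y -0.047 0.048
-0.04 1889 x -0.011 0.015 y -0.038 0.04
-0.03 486 x -0.011 0.014 y -0.03 0.031
-0.02 302 x -0.011 0.012 y -0.013 0.014
-0.01 232 x 0.006 0.012 y -0.013 0.014
-0.0 185 x 0.006 0.012 y -0.013 0.014
0.01 41 x 0.007 0.012 y -0.011 0.012
```

```bash
cat >> h.py <<'E'
H=np.array([-.0958,-.082])
def hp(th,s=.110,extra=0):
    u=np.array([-np.sin(th),np.cos(th)]);n=np.array([-np.cos(th),-np.sin(th)])
    return H+s*u+(.002+.012*abs(np.cos(th))+.013*abs(np.sin(th))+extra)*n
E
python3 - <<'E'
from h import *
s=hp(1.52,extra=.02); print(s); shift(np.r_[c2w(s)[0],.076],7)
for th in [1.52,1.45,1.4,1.35,1.3,1.25,1.2,1.15,1.1,1,.9,.8,.7,.6,.5,.4,.3,.2,.15,.1,.05,0]: 
    dd=hp(th)-s; print(th,hp(th).round(4),'tool',(dd[0]).round(4),(-dd[1]).round(4))
E
```

```text
[-0.20746531 -0.11196142]
now [0.4292 0.3263 0.1386] shift [-0.0192  0.1086  0.0627] toolx yaw 6.98
twist -0.0003734560389189188
1.52 [-0.2064 -0.092 ] tool 0.001 -0.02
1.45 [-0.207 -0.085] tool 0.0005 -0.027
1.4 [-0.2071 -0.0799] tool 0.0004 -0.0321
1.35 [-0.2069 -0.0748] tool 0.0005 -0.0372
1.3 [-0.2065 -0.0697] tool 0.0009 -0.0423
1.25 [-0.2059 -0.0645] tool 0.0016 -0.0475
1.2 [-0.205  -0.0594] tool 0.0025 -0.0526
1.15 [-0.2039 -0.0542] tool 0.0036 -0.0578
1.1 [-0.2025 -0.0491] tool 0.005 -0.0629
1 [-0.1989 -0.0389] tool 0.0086 -0.0731
0.9 [-0.1942 -0.029 ] tool 0.0133 -0.083
0.8 [-0.1884 -0.0195] tool 0.019 -0.0925
0.7 [-0.1816 -0.0105] tool 0.0258 -0.1015
0.6 [-0.1738 -0.0021] tool 0.0337 -0.1099
0.5 [-0.165   0.0055] tool 0.0425 -0.1175
0.4 [-0.1553  0.0123] tool 0.0521 -0.1242
0.3 [-0.1448  0.018 ] tool 0.0626 -0.1299
0.2 [-0.1337  0.0226] tool 0.0738 -0.1345
0.15 [-0.1279  0.0244] tool 0.0796 -0.1364
0.1 [-0.1219  0.0259] tool 0.0855 -0.1379
0.05 [-0.1159  0.0271] tool 0.0916 -0.1391
0 [-0.1098  0.028 ] tool 0.0977 -0.14
```

>>> jog_arm:
  steps: [0,-0.01,0.03,0,0,0,-0.019,0.07,0,0,0,-0.019,0.109,0,0,0,-0.019,0.109,0.02,0,0,-0.019,0.109,0.045,0,0,-0.019,0.109,0.063,0,0,-0.019,0.109,0.063,0,0,-0.019,0.104,0.063,0,0,-0.019,0.099,0.063,0,0,-0.019,0.099,0.063,0]

```text
clock: 8.45
position: [0.4229, 0.2273, 0.0773]
ee_rot: [0.998, 0.062, 0.001, -0.0]
ft_force: [0.9, -0.1, 0.3]
grip_width: -0.003
```

```bash
python3 - <<'E'
from h import *
o=st(); p=w2c(o['position'])[0];print(p)
for th in [1.52,1.45,1.4,1.3,1.2,1.1,1,.9,.8,.7,.6]:
    dd=hp(th)-p; print(th,'tool',(dd[0]).round(4),(-dd[1]).round(4))
snap('wrist','w5')
E
```

```text
{'clock': 8.45, 'joint_pos': [0.1978, 0.3106, -0.8698, 1.9856, 0.2873, 0.9696, -2.2607], 'position': [0.4229, 0.2273, 0.0773], 'ee_rot': [0.9981, 0.0615, 0.0008, -0.0004], 'ft_force': [0.9131, -0.1051, 0.291], 'grip_width': -0.0025}
[-0.20645156 -0.10076772]
1.52 tool 0.0 -0.0088
1.45 tool -0.0005 -0.0158
1.4 tool -0.0006 -0.0209
1.3 tool -0.0001 -0.0311
1.2 tool 0.0014 -0.0414
1.1 tool 0.004 -0.0517
1 tool 0.0076 -0.0619
0.9 tool 0.0123 -0.0718
0.8 tool 0.018 -0.0813
0.7 tool 0.0248 -0.0903
0.6 tool 0.0327 -0.0987
```

View pics/w5.png

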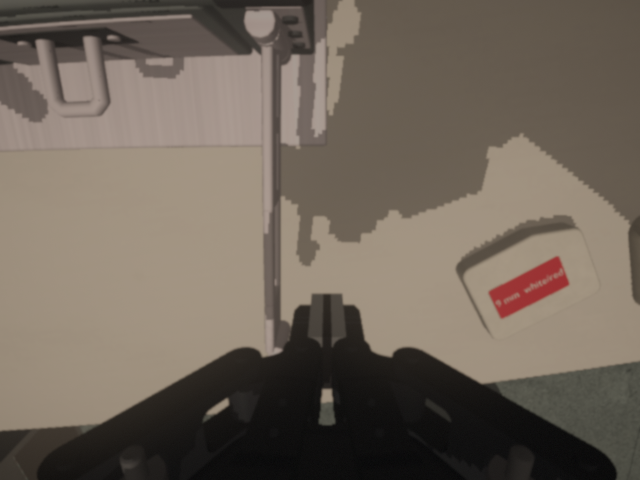

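>>> jog_arm:
  steps: [0,0,-0.006,0,0,0,0,-0.011,0,0,0,0,-0.016,0,0,0,0,-0.022,0,0,0,0,-0.03,0,0,0,0.001,-0.038,0,0,0,0.003,-0.046,0,0,0,0.005,-0.054,0,0,0,0.008,-0.062,0,0,0,0.012,-0.071,0,0]

```text
clock: 9.5
position: [0.426, 0.2985, 0.0762]
ee_rot: [0.998, 0.061, -0.0, 0.0]
ft_force: [1.0, -0.5, 0.1]
grip_width: -0.003
```

```bash
python3 - <<'E'
from h import *
o=st(); p=w2c(o['position'])[0];print(p)
for th in [.9,.8,.7,.6,.5,.4,.3,.2,.15,.1]:
    dd=hp(th)-p; print(th,'tool',(dd[0]).round(4),(-dd[1]).round(4))
snap('wrist','w6')
E
```

```text
{'clock': 9.5, 'joint_pos': [0.0369, 0.4074, -0.8549, 1.8864, 0.3609, 1.01, -2.4228], 'position': [0.426, 0.2985, 0.0762], 'ee_rot': [0.9981, 0.0609, -0.0001, 0.0002], 'ft_force': [1.0091, -0.5214, 0.0711], 'grip_width': -0.0028}
[-0.19472267 -0.03054352]
0.9 tool 0.0005 -0.0015
0.8 tool 0.0063 -0.0111
0.7 tool 0.0131 -0.0201
0.6 tool 0.0209 -0.0285
0.5 tool 0.0297 -0.0361
0.4 tool 0.0394 -0.0428
0.3 tool 0.0499 -0.0485
0.2 tool 0.0611 -0.0531
0.15 tool 0.0669 -0.0549
0.1 tool 0.0728 -0.0565
```

View pics/w6.png

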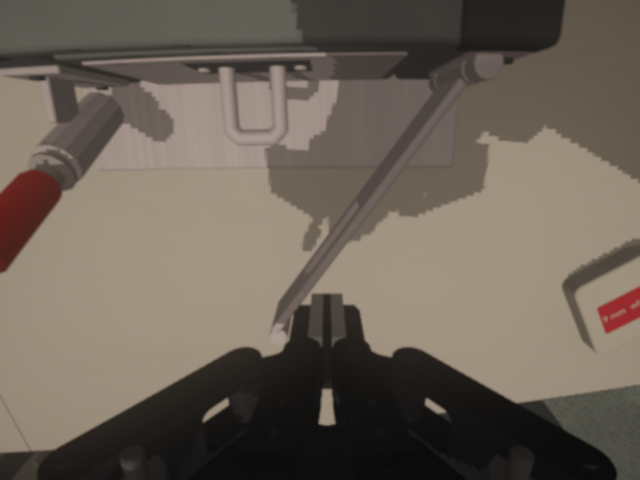

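>>> jog_arm:
  steps: [0,0.003,-0.006,0,0,0,0.008,-0.013,0,0,0,0.013,-0.02,0,0,0,0.018,-0.0255,0,0,0,0.023,-0.0305,0,0,0,0.0285,-0.035,0,0,0,0.034,-0.039,0,0,0,0.0395,-0.043,0,0,0,0.045,-0.046,0,0,0,0.05,-0.0485,0,0]

```text
clock: 10.55
position: [0.47, 0.3524, 0.0762]
ee_rot: [0.998, 0.061, -0.0, 0.0]
ft_force: [-0.4, -1.7, 0.1]
grip_width: -0.002
```

```bash
python3 - <<'E'
from h import *
o=st(); p=w2c(o['position'])[0];print(p)
for th in [.3,.2,.15,.1,.05,0,-.05]:
    dd=hp(th)-p; print(th,'tool',(dd[0]).round(4),(-dd[1]).round(4))
snap('wrist','w7')
E
```

```text
{'clock': 10.55, 'joint_pos': [-0.084, 0.5396, -0.8058, 1.7126, 0.4343, 1.0776, -2.4785], 'position': [0.47, 0.3524, 0.0762], 'ee_rot': [0.9981, 0.0609, -0.0, 0.0], 'ft_force': [-0.3721, -1.7078, 0.1325], 'grip_width': -0.0017}
[-0.14443638  0.01760443]
0.3 tool -0.0004 -0.0004
0.2 tool 0.0108 -0.005
0.15 tool 0.0166 -0.0068
0.1 tool 0.0225 -0.0083
0.05 tool 0.0285 -0.0095
0 tool 0.0346 -0.0104
-0.05 tool 0.0395 -0.011
```

View pics/w7.png

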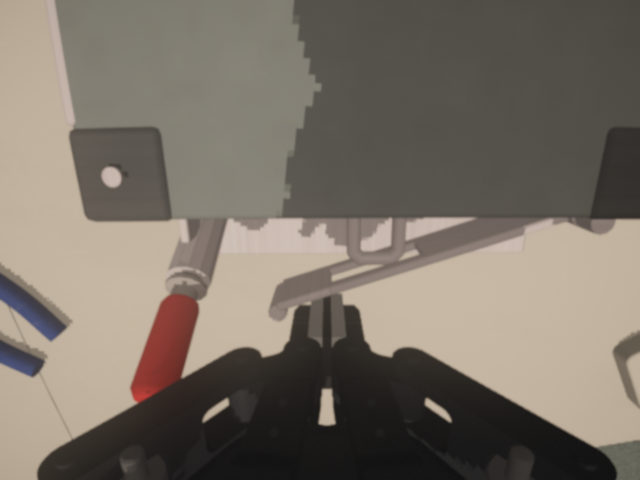

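>>> jog_arm:
  steps: [0,0.004,-0.002,0,0,0,0.008,-0.004,0,0,0,0.012,-0.0055,0,0,0,0.016,-0.0065,0,0,0,0.02,-0.0075,0,0,0,0.0235,-0.0085,0,0,0,0.0265,-0.009,0,0,0,0.029,-0.0095,0,0,0,0.031,-0.01,0,0,0,0.033,-0.01,0,0]

```text
clock: 11.6
position: [0.5012, 0.3661, 0.0763]
ee_rot: [0.998, 0.061, -0.0, -0.0]
ft_force: [-1.3, -0.2, -0.8]
grip_width: -0.0
```

```bash
python3 - <<'E'
from h import *
o=st(); p=w2c(o['position'])[0];print(p)
E
```

```text
{'clock': 11.6, 'joint_pos': [-0.1152, 0.6003, -0.7817, 1.6213, 0.4596, 1.1129, -2.4658], 'position': [0.5012, 0.3661, 0.0763], 'ee_rot': [0.9981, 0.0609, -0.0, -0.0], 'ft_force': [-1.311, -0.2337, -0.7916], 'grip_width': -0.0}
[-0.11180278  0.02746032]
```

>>> jog_arm:
  steps: [0,0.0005,0,0,0,0,0.001,0,0,0,0,0.0015,0,0,0,0,0.002,0,0,0,0,0.0025,0,0,0,0,0.003,0,0,0,0,0.0035,0,0,0,0,0.004,0,0,0,0,0.0045,0,0,0,0,0.005,0,0,0]

```text
clock: 12.6
position: [0.5037, 0.3665, 0.0761]
ee_rot: [0.998, 0.062, -0.002, 0.001]
ft_force: [-13.6, -5.2, 8.5]
grip_width: -0.0
```

```bash
python3 - <<'E'
from h import *
o=st(); p=w2c(o['position'])[0];print(p)
E
```

```text
{'clock': 12.6, 'joint_pos': [-0.1173, 0.6075, -0.7798, 1.6111, 0.4604, 1.1206, -2.4614], 'position': [0.5037, 0.3665, 0.0761], 'ee_rot': [0.9981, 0.0615, -0.002, 0.0009], 'ft_force': [-13.5887, -5.2413, 8.4781], 'grip_width': -0.0001}
[-0.10927881  0.02752095]
```

>>> jog_arm:
  steps: [0,-0.006,0,0,0,0,-0.03,0.005,0,0,0,-0.06,0.01,-0.02,0,0,-0.085,0.01,-0.05,0,0.04,-0.085,0.0,-0.075,0,0.04,-0.085,-0.015,-0.075,0,0.04,-0.085,-0.015,-0.075,0,0.04,-0.085,-0.015,-0.075,0,0.04,-0.085,-0.015,-0.075,0,0.04,-0.085,-0.015,-0.075,0]

```text
clock: 13.6
position: [0.4201, 0.3703, 0.1508]
ee_rot: [0.998, 0.06, -0.0, 0.0]
ft_force: [-1.1, -0.0, -0.1]
grip_width: 0.473
```

```bash
python3 - <<'E'
from h import *
o=st(); print(w2c(o['position']))
im,d,c=snap('wrist','w8')
cv2.imwrite('pics/w8z.png',cv2.resize(im[0:300,100:560,::-1],None,fx=1.7,fy=1.7,interpolation=2))
im,d,c=snap('scene','s8')
a=im[190:360,130:370,::-1]; cv2.imwrite('pics/s8z.png',cv2.resize(a,None,fx=3.3,fy=3.3,interpolation=2))
E
```

```text
{'clock': 13.6, 'joint_pos': [-0.075, 0.4025, -0.8846, 1.7192, 0.334, 1.1803, -2.4999], 'position': [0.4201, 0.3703, 0.1508], 'ee_rot': [0.9982, 0.0605, -0.0003, 0.0004], 'ft_force': [-1.1032, -0.0465, -0.1345], 'grip_width': 0.4726}
[[-0.19175132  0.04152191]]
```

View pics/w8z.png

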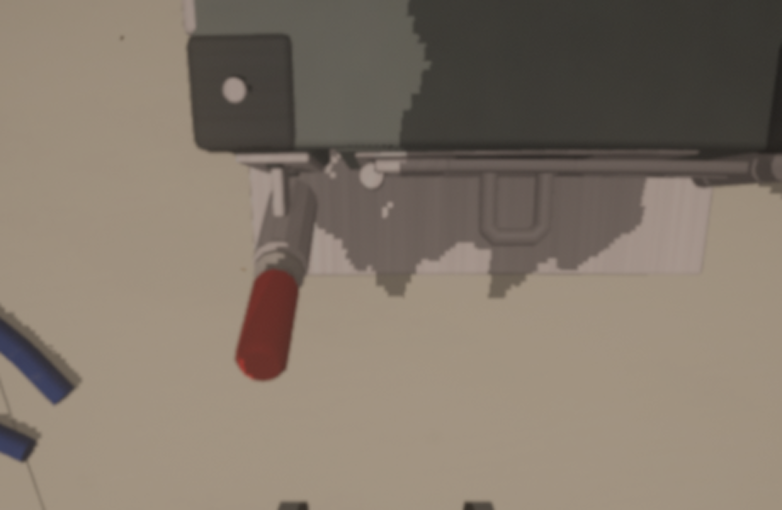

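View pics/s8z.png

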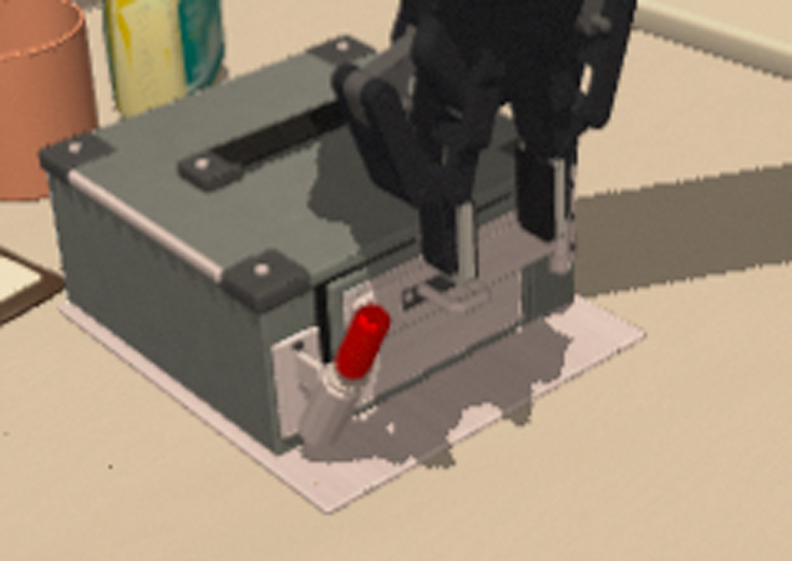

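```bash
python3 - <<'E'
from h import *
from scipy.optimize import least_squares
def q(n,p,z): P=onz(c,f(p),z); print(n,P[:,:2].round(4).tolist(),w2c(P).round(4).tolist())
im,d,c=load('w8'); f=lambda p:np.array(p)/1.7+[100,0]-0.2
q('screw',[(234,90)],.096); q('sill edge',[(320,273),(690,271)],.004); q('sill right corner',[(702,271)],.004)
q('hasp front top',[(420,173),(700,173)],.071)
q('staple outer y',[(481,215),(551,215)],.060); q('staple front',[(500,242),(530,242)],.059); q('inner front',[(515,231)],.06)
for n in('w8','w1','top0','scene0'):
    im,d,c=load(n); hsv=cv2.cvtColor(im,cv2.COLOR_RGB2HSV)
    m=((hsv[...,0]<8)|(hsv[...,0]>172))&(hsv[...,1]>150)&(hsv[...,2]>50)&(d>0)
    nl,lab,stt,cen=cv2.connectedComponentsWithStats(m.astype(np.uint8))
    for i in range(1,nl):
        if stt[i,4]<40: continue
        mm=cv2.erode((lab==i).astype(np.uint8),np.ones((3,3))) if stt[i,4]>500 else (lab==i)
        v,u=np.nonzero(mm)
        if len(v)<15: continue
        P=dep(c,np.c_[u,v],d); Q=np.c_[w2c(P),P[:,2]]; 
        if abs(np.median(Q[:,1])-.073)>.03 or abs(np.median(Q[:,0])+.14)>.04: continue
        a=np.array([-.5,0,.866]);e=np.array([.866,0,.5])
        ca,ce,y=Q@a,Q@e,Q[:,1]
        r=least_squares(lambda x:np.hypot(y-x[0],ce-x[1])-.008,[y.mean(),ce.mean()-.005],loss='soft_l1',f_scale=.001)
        r2=least_squares(lambda x:np.hypot(y-x[0],(Q@np.array([np.cos(x[2]),0,np.sin(x[2])]))-x[1])-.008,[*r.x,.52],loss='soft_l1',f_scale=.001)
        al=np.percentile(ca,[1,50,99]); ctr=(al[2]-.02)*a+r.x[1]*e; 
        print(n,len(v),'y0',r.x[0].round(4),'e0',r.x[1].round(4),'res',np.abs(r.fun).mean().round(4),'free',r2.x.round(4),'along',al.round(4),'gripcentre case',ctr[0].round(4),r.x[0].round(4),ctr[2].round(4))
E
```

```text
screw [[0.5272, 0.424]] [[-0.0789, 0.0817]]
sill edge [[0.4719, 0.4051], [0.4933, 0.2415]] [[-0.1362, 0.0697], [-0.1348, -0.0953]]
sill right corner [[0.494, 0.2361]] [[-0.1347, -0.1008]]
hasp front top [[0.5137, 0.3699], [0.5256, 0.2803]] [[-0.0989, 0.0297], [-0.0981, -0.0607]]
staple outer y [[0.5036, 0.3469], [0.5067, 0.323]] [[-0.1117, 0.008], [-0.1116, -0.016]]
staple front [[0.4956, 0.3386], [0.4969, 0.3282]] [[-0.1207, 0.0009], [-0.1207, -0.0096]]
inner front [[0.4999, 0.3343]] [[-0.117, -0.0039]]
w8 398 y0 0.0773 e0 -0.0819 res 0.0004 free [ 0.0773 -0.0815  0.5265] along [0.1319 0.1477 0.1676] gripcentre case -0.1447 0.0773 0.0869
w1 1028 y0 0.0814 e0 -0.0791 res 0.0016 free [ 0.0813 -0.0708  0.578 ] along [0.1326 0.1659 0.1687] gripcentre case -0.1428 0.0814 0.0893
top0 100 y0 0.0792 e0 -0.082 res 0.0015 free [ 0.0791 -0.0705  0.6001] along [0.1302 0.1573 0.1686] gripcentre case -0.1453 0.0792 0.0877
scene0 262 y0 0.0772 e0 -0.0796 res 0.0042 free [ 0.0771 -0.0733  0.5663] along [0.0492 0.155  0.17  ] gripcentre case -0.1439 0.0772 0.09
```

>>> jog_arm:
  steps: [0.05,0.015,-0.015,0,0,0.05,0.035,-0.03,0,0,0.05,0.045,-0.036,0,0,0.05,0.045,-0.036,0.015,0,0.05,0.045,-0.036,0.035,0,0.05,0.045,-0.036,0.05,0,0.05,0.045,-0.036,0.06,0,0.05,0.045,-0.036,0.062,0,0.05,0.045,-0.036,0.062,0,0.05,0.045,-0.036,0.062,0]
  grip_force: 30

```text
clock: 14.7
position: [0.4604, 0.4127, 0.0901]
ee_rot: [0.998, 0.061, 0.0, -0.0]
ft_force: [0.1, 0.2, 0.7]
grip_width: 0.586
```

```bash
python3 - <<'E'
from h import *
o=st(); print(w2c(o['position']))
im,d,c=snap('wrist','w9')
im,d,c=snap('scene','s9')
a=im[190:360,130:370,::-1]; cv2.imwrite('pics/s9z.png',cv2.resize(a,None,fx=3.3,fy=3.3,interpolation=2))
E
```

```text
{'clock': 14.7, 'joint_pos': [-0.2129, 0.5758, -0.7813, 1.6196, 0.4385, 1.1285, -2.5533], 'position': [0.4604, 0.4127, 0.0901], 'ee_rot': [0.9981, 0.0609, 0.0005, -0.0003], 'ft_force': [0.1036, 0.1954, 0.744], 'grip_width': 0.5862}
[[-0.1465906   0.07865123]]
```

View pics/w9.png

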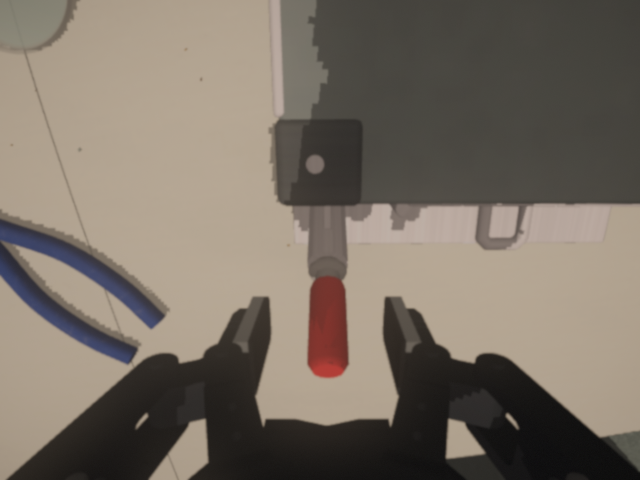

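View pics/s9z.png

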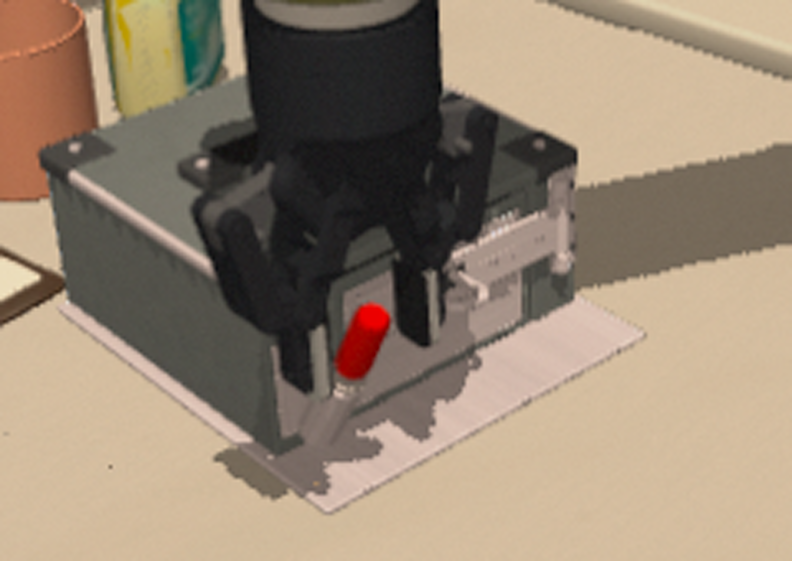

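>>> jog_arm:
  steps: [0.03,0,0,0,0,0.012,0,0,0,0,0.005,0,0,0,0,0.005,0,0,0,0,0.005,0,0,0,0,0.005,0,0,0,0,0.005,0,0,0,0,0.005,0,0,0,0,0.005,0,0,0,0,0.005,0,0,0,0]
  grip_force: 30

```text
clock: 15.8
position: [0.4602, 0.4125, 0.0894]
ee_rot: [0.998, 0.061, 0.0, -0.0]
ft_force: [0.2, 1.2, 3.3]
grip_width: 0.178
```

```bash
python3 - <<'E'
from h import *
o=st(); print(w2c(o['position']))
E
```

```text
{'clock': 15.8, 'joint_pos': [-0.2131, 0.5766, -0.7809, 1.6201, 0.4387, 1.1282, -2.5534], 'position': [0.4602, 0.4125, 0.0894], 'ee_rot': [0.9981, 0.0609, 0.0001, -0.0], 'ft_force': [0.198, 1.1919, 3.306], 'grip_width': 0.1778}
[[-0.14679537  0.07843069]]
```

>>> jog_arm:
  steps: [0.005,-0.002,0,-0.0035,0,0.005,-0.0045,0,-0.008,0,0.005,-0.007,0,-0.0125,0,0.005,-0.0095,0,-0.0165,0,0.005,-0.012,0,-0.021,0,0.005,-0.0145,0,-0.025,0,0.005,-0.017,0,-0.0295,0,0.005,-0.019,0,-0.033,0,0.005,-0.02,0,-0.0345,0,0.005,-0.02,0,-0.0345,0]
  grip_force: 30

```text
clock: 16.8
position: [0.4402, 0.41, 0.124]
ee_rot: [0.998, 0.061, 0.0, -0.0]
ft_force: [0.6, 0.0, 0.7]
grip_width: 0.177
```

```bash
python3 - <<'E'
from h import *
o=st(); print(w2c(o['position']))
im,d,c=snap('wrist','w10')
im,d,c=snap('scene','s10')
a=im[190:360,130:370,::-1]; cv2.imwrite('pics/s10z.png',cv2.resize(a,None,fx=3.3,fy=3.3,interpolation=2))
E
```

```text
{'clock': 16.8, 'joint_pos': [-0.1943, 0.5082, -0.8139, 1.6369, 0.3947, 1.1688, -2.551], 'position': [0.4402, 0.41, 0.124], 'ee_rot': [0.9981, 0.0609, 0.0001, -0.0], 'ft_force': [0.602, 0.0411, 0.6532], 'grip_width': 0.1768}
[[-0.16695686  0.07846741]]
```

View pics/w10.png

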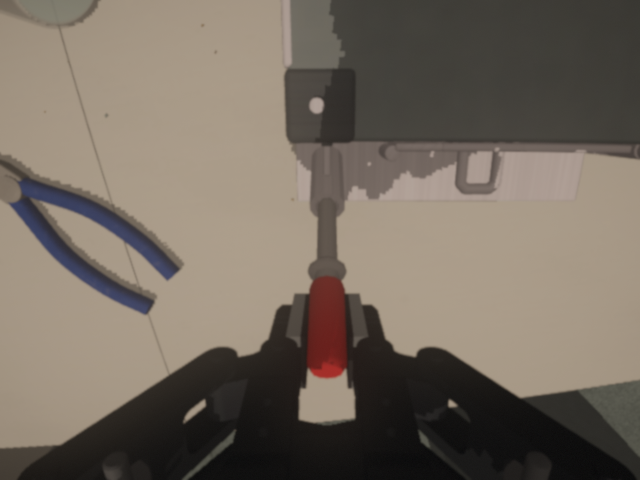

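View pics/s10z.png

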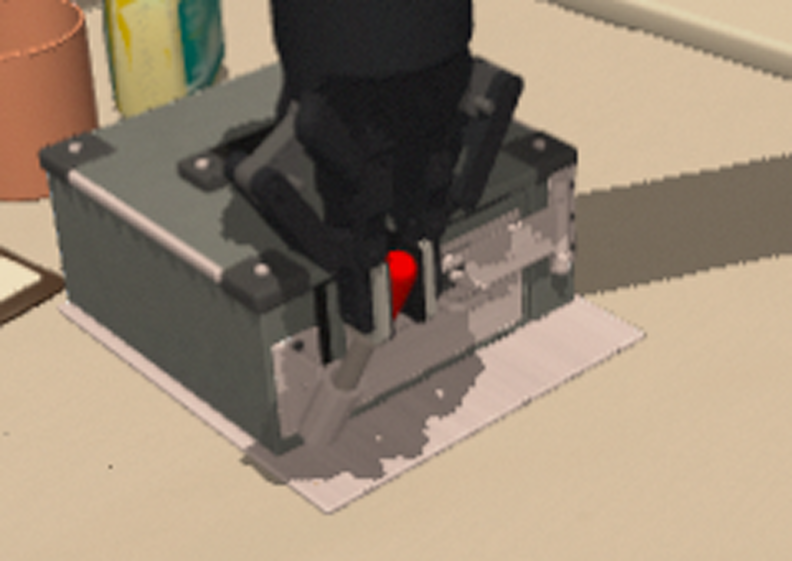

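>>> jog_arm:
  steps: [0.005,0.004,0,-0.002,0,0.005,0.008,0,-0.004,0,0.005,0.012,0,-0.0055,0,0.005,0.016,0,-0.007,0,0.005,0.0205,0,-0.0085,0,0.005,0.025,0,-0.0095,0,0.005,0.029,0,-0.0105,0,0.005,0.0335,0,-0.011,0,0.005,0.038,0,-0.0115,0,0.005,0.0425,0,-0.0115,0]
  grip_force: 20

```text
clock: 17.9
position: [0.4828, 0.4153, 0.1355]
ee_rot: [0.998, 0.061, -0.0, -0.0]
ft_force: [-4.2, -1.2, 2.7]
grip_width: 0.174
```

```bash
python3 - <<'E'
from h import *
o=st(); print(w2c(o['position']))
im,d,c=snap('wrist','w11')
im,d,c=snap('scene','s11')
a=im[190:360,130:370,::-1]; cv2.imwrite('pics/s11z.png',cv2.resize(a,None,fx=3.3,fy=3.3,interpolation=2))
E
```

```text
{'clock': 17.9, 'joint_pos': [-0.2034, 0.5646, -0.7898, 1.528, 0.4159, 1.2238, -2.5073], 'position': [0.4828, 0.4153, 0.1355], 'ee_rot': [0.9981, 0.0609, -0.0001, -0.0], 'ft_force': [-4.2059, -1.2312, 2.7421], 'grip_width': 0.1741}
[[-0.12407355  0.07845791]]
```

View pics/w11.png

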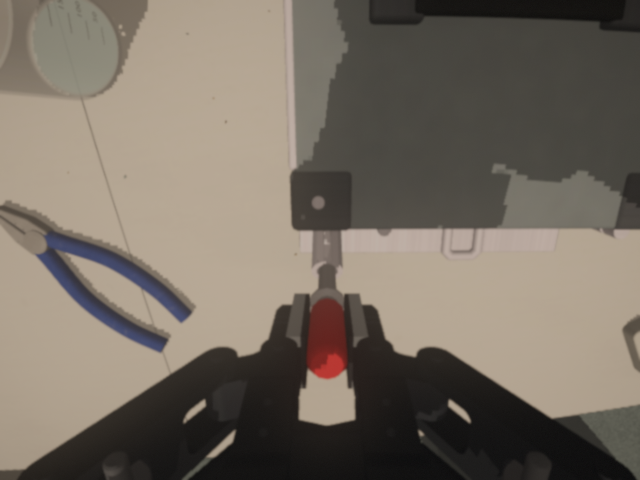

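View pics/s11z.png

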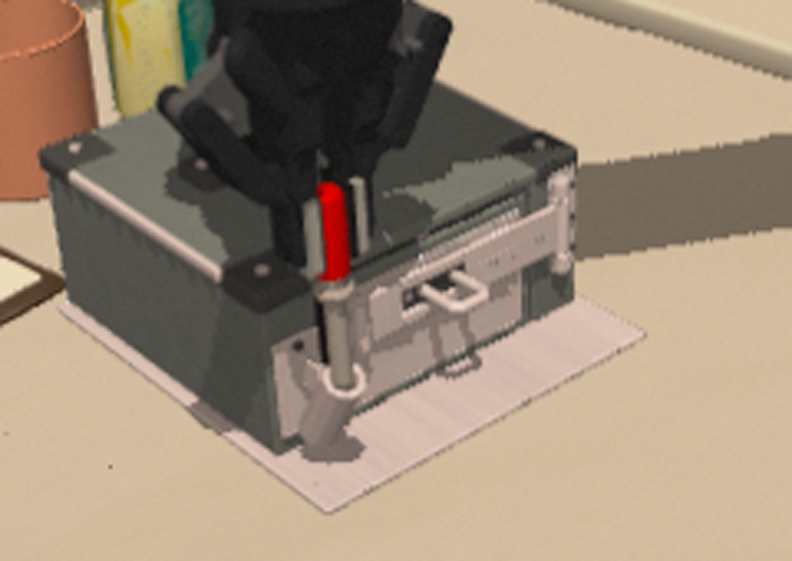

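```bash
cat >> h.py <<'E'
def onplane_cy(c,uv,y):   # intersect rays with case plane y=const -> (x_case, z)
    o,r=rays(c,uv); cc,s=np.cos(YAW),np.sin(YAW); n=np.array([-s,cc,0]); k=(y+n[:2]@C-o@n)/(r@n); P=o+r*k[:,None]
    return np.c_[w2c(P)[:,0],P[:,2]]
E
python3 - <<'E'
from h import *
im,d,c=load('s11'); f=lambda p:np.array(p)/3.3+[130,190]-0.2
uv=f([(330,190),(337,275),(341,310),(345,380)])
for y in(.078,.080): 
    Q=onplane_cy(c,uv,y); print(Q.round(4).tolist(), 'tilt deg',np.degrees(np.arctan2(Q[0,0]-Q[-1,0],Q[0,1]-Q[-1,1])))
E
```

```text
[[-0.1302, 0.1556], [-0.1301, 0.1147], [-0.1309, 0.0975], [-0.1295, 0.0607]] tilt deg -0.4010293525290835
[[-0.1331, 0.1576], [-0.133, 0.1168], [-0.1338, 0.0998], [-0.1324, 0.0631]] tilt deg -0.4010293525290863
```

>>> jog_arm:
  steps: [0.005,0,0,-0.003,0,0.005,0,0,-0.008,0,0.005,0,0,-0.014,0,0.005,0,0,-0.022,0,0.005,0,0,-0.03,0,0.005,0,0.02,-0.035,0,0.005,0,0.04,-0.035,0,0.005,0.005,0.065,-0.035,0,0.005,0.01,0.0825,-0.035,0,0.005,0.01,0.0825,-0.035,0]
  grip_force: 40

```text
clock: 19.0
position: [0.5047, 0.3314, 0.1709]
ee_rot: [0.998, 0.059, 0.001, 0.001]
ft_force: [1.0, 0.1, -0.6]
grip_width: 0.172
```

>>> jog_arm:
  steps: [0.005,0,0,0,0,0.005,0,0,0,0,0.005,0,0,0,0,0.005,0,0,0,0,0.005,0,0,0,0,0.005,0,0,0,0,0.005,0,0,0,0,0.005,0,0,0,0,0.005,0,0,0,0,0.005,0,0,0,0]

```text
clock: 20.0
position: [0.5025, 0.3344, 0.1703]
ee_rot: [0.998, 0.061, 0.0, 0.0]
ft_force: [0.4, -0.0, -0.2]
grip_width: 0.172
```

```bash
python3 - <<'E'
from h import *
o=st(); print(w2c(o['position']))
im,d,c=snap('wrist','w12'); T=np.array(c['world_to_cam']); cam=-T[:3,:3].T@T[:3,3]; print('cam',w2c(cam),cam[2],'fwd',T[2,:3])
im,d,c=snap('scene','s12')
a=im[190:360,130:370,::-1]; cv2.imwrite('pics/s12z.png',cv2.resize(a,None,fx=3.3,fy=3.3,interpolation=2))
E
```

```text
{'clock': 20.0, 'joint_pos': [-0.0345, 0.4593, -0.8106, 1.5859, 0.346, 1.2461, -2.3541], 'position': [0.5025, 0.3344, 0.1703], 'ee_rot': [0.9981, 0.0608, 0.0, 0.0], 'ft_force': [0.4312, -0.0222, -0.1859], 'grip_width': 0.1724}
[[-0.11434968 -0.00419432]]
cam [[-0.03485587 -0.00506848]] 0.2955855335958777 fwd [-0.30644584 -0.03653493 -0.9511867 ]
```

View pics/w12.png

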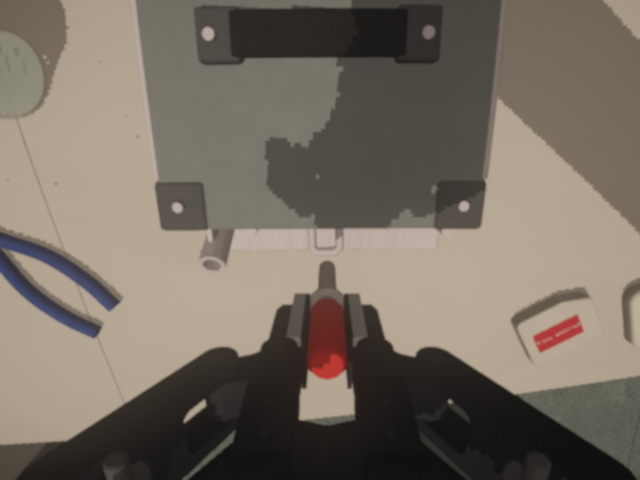

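View pics/s12z.png

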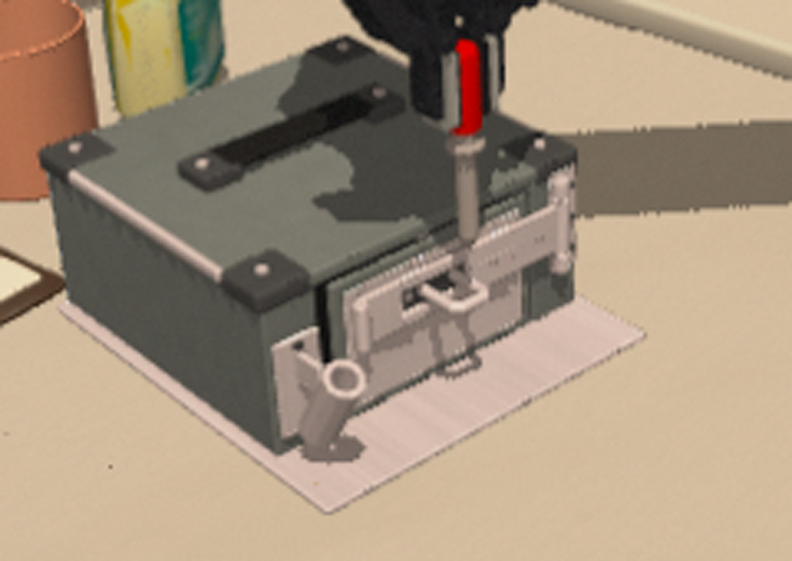

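```bash
python3 - <<'E'
from h import *
from scipy.optimize import least_squares
im,d,c=load('w12'); cv2.imwrite('pics/w12z.png',cv2.resize(im[215:390,260:400,::-1],None,fx=5,fy=3.4*5/3.4,interpolation=2)[:800])
hsv=cv2.cvtColor(im,cv2.COLOR_RGB2HSV)
m=((hsv[...,0]<8)|(hsv[...,0]>172))&(hsv[...,1]>150)&(hsv[...,2]>50)&(d>0); m[:,:290]=0;m[:,370:]=0;m[:280]=0
v,u=np.nonzero(cv2.erode(m.astype(np.uint8),np.ones((3,3)))); P=dep(c,np.c_[u,v],d); Q=np.c_[w2c(P),P[:,2]]
print(len(v),'z',np.percentile(Q[:,2],[1,50,99]).round(4))
g=lambda x:np.hypot(Q[:,1]-x[0],(Q[:,0]-x[1]-np.tan(x[2])*(Q[:,2]-.17)))-.008
s=Q[:,2]<np.percentile(Q[:,2],70)
r=least_squares(lambda x:g(np.r_[x,0])[s],[-.004,-.114],loss='soft_l1',f_scale=.001);print(r.x,np.abs(r.fun).mean())
r=least_squares(lambda x:g(x)[s],[-.004,-.114,0],loss='soft_l1',f_scale=.001);print(r.x,np.abs(r.fun).mean())
for rr in range(260,380,8): 
    P=dep(c,[(327,rr)],d); print(rr,w2c(P).round(4),P[0,2].round(4),im[rr,327])
E
```

```text
2096 z [0.1566 0.183  0.1886]
[-0.00490685 -0.11742938] 0.0005123013357247434
[-0.00488124 -0.11733946 -0.02712482] 0.0004932400621166784
260 [[-0.1118 -0.0051]] 0.0941 [150 137 121]
268 [[-0.1115 -0.0051]] 0.1076 [93 83 76]
276 [[-0.1117 -0.0051]] 0.1185 [93 83 75]
284 [[-0.1119 -0.0051]] 0.1284 [93 83 75]
292 [[-0.11   -0.0051]] 0.1416 [116 105  97]
300 [[-0.1088 -0.0051]] 0.1523 [102  50  43]
308 [[-0.1091 -0.0051]] 0.159 [101  46  40]
316 [[-0.1091 -0.0051]] 0.1659 [101  44  38]
324 [[-0.1097 -0.0051]] 0.1711 [101  41  36]
332 [[-0.1092 -0.0051]] 0.1778 [100  39  34]
340 [[-0.1089 -0.0051]] 0.1836 [100  37  32]
348 [[-0.1107 -0.0051]] 0.186 [110  38  33]
356 [[-0.1128 -0.0051]] 0.1878 [124  39  34]
364 [[-0.1162 -0.0051]] 0.1878 [177  55  49]
372 [[-0.1203 -0.0051]] 0.1871 [185  57  51]
```

View pics/w12z.png

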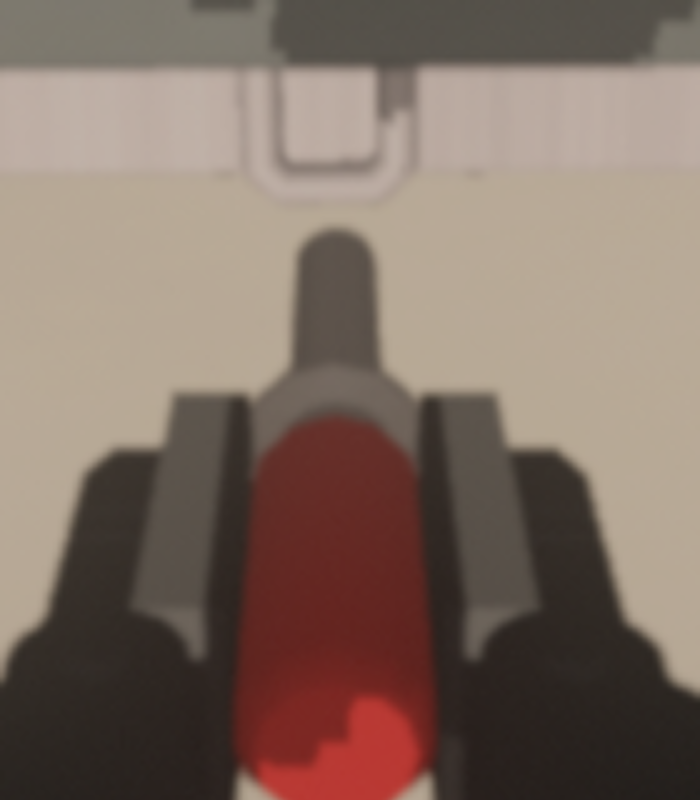

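```bash
python3 - <<'E'
from h import *
im,d,c=load('w12')
for r in (247.5,251.5,255): 
    P=onz(c,[(325.6-.1,r)],.058); print(r,w2c(P).round(4))
print('roof edge',w2c(onz(c,[(326,228.4)],.093)),'sill',w2c(onz(c,[(280,249)],.004)))
print('depth bar',w2c(dep(c,[(326,251)],d)),dep(c,[(326,251)],d)[0,2],w2c(dep(c,[(326,253)],d)),dep(c,[(326,253)],d)[0,2])
print('screws',w2c(onz(c,[(177.5,208),(464,206.3)],.096)))
for r in range(243,258): P=dep(c,[(326,r)],d); print(r,w2c(P)[0].round(4),P[0,2].round(4))
E
```

```text
247.5 [[-0.1161 -0.0041]]
251.5 [[-0.1191 -0.0041]]
255 [[-0.1218 -0.0041]]
roof edge [[-0.09220043 -0.0045359 ]] sill [[-0.13596202  0.0357157 ]]
depth bar [[-0.117844   -0.00442999]] 0.060566238618862234 [[-0.11905396 -0.00443024]] 0.06134545972352934
screws [[-0.07897777  0.08132208]
 [-0.07810509 -0.08408619]]
243 [-0.1305 -0.0043] 0.0041
244 [-0.1315 -0.0043] 0.0037
245 [-0.1325 -0.0043] 0.0034
246 [-0.1335 -0.0043] 0.0033
247 [-0.1159 -0.0044] 0.0576
248 [-0.1161 -0.0044] 0.0593
249 [-0.1167 -0.0044] 0.0597
250 [-0.1172 -0.0044] 0.0602
251 [-0.1178 -0.0044] 0.0606
252 [-0.1189 -0.0044] 0.0597
253 [-0.1191 -0.0044] 0.0613
254 [-0.1201 -0.0044] 0.0606
255 [-0.1429 -0.0043] 0.0002
256 [-0.1437 -0.0043] 0.0006
257 [-0.1448 -0.0043] 0.0002
```

>>> jog_arm:
  steps: [0.005,0.004,-0.0005,0,0,0.005,0.0075,-0.0007,0,0,0.005,0.0075,-0.0007,0.005,0,0.005,0.0075,-0.0007,0.01,0,0.005,0.0075,-0.0007,0.015,0,0.005,0.0075,-0.0007,0.018,0,0.005,0.0075,-0.0007,0.018,0,0.005,0.0075,-0.0007,0.018,0,0.005,0.0075,-0.0007,0.018,0,0.005,0.0075,-0.0007,0.018,0]

```text
clock: 21.1
position: [0.5099, 0.3361, 0.1525]
ee_rot: [0.998, 0.061, 0.0, -0.0]
ft_force: [-0.2, -0.3, -0.9]
grip_width: 0.172
```

```bash
python3 - <<'E'
from h import *
o=st(); print(w2c(o['position']))
im,d,c=snap('wrist','w13'); cv2.imwrite('pics/w13z.png',cv2.resize(im[215:390,260:400,::-1],None,fx=5,fy=5,interpolation=2)[:600])
for rr in range(240,380,6): 
    P=dep(c,[(327,rr)],d); print(rr,w2c(P).round(4),P[0,2].round(4))
im,d,c=snap('scene','s13')
a=im[190:320,200:340,::-1]; cv2.imwrite('pics/s13z.png',cv2.resize(a,None,fx=4.5,fy=4.5,interpolation=2))
E
```

```text
{'clock': 21.1, 'joint_pos': [-0.0459, 0.4901, -0.798, 1.5856, 0.367, 1.2218, -2.3609], 'position': [0.5099, 0.3361, 0.1525], 'ee_rot': [0.9981, 0.0609, 0.0002, -0.0], 'ft_force': [-0.1697, -0.2751, -0.865], 'grip_width': 0.1716}
[[-0.10680753 -0.00338941]]
240 [[-0.0865 -0.0043]] 0.0918
246 [[-0.0899 -0.0043]] 0.0922
252 [[-0.1245 -0.0043]] 0.0049
258 [[-0.1299 -0.0043]] 0.0042
264 [[-0.1041 -0.0043]] 0.0832
270 [[-0.1043 -0.0043]] 0.0919
276 [[-0.1047 -0.0043]] 0.0995
282 [[-0.1046 -0.0043]] 0.1074
288 [[-0.1012 -0.0043]] 0.1219
294 [[-0.1034 -0.0043]] 0.124
300 [[-0.1015 -0.0043]] 0.1338
306 [[-0.1011 -0.0043]] 0.1403
312 [[-0.1017 -0.0043]] 0.1444
318 [[-0.1017 -0.0043]] 0.1494
324 [[-0.1014 -0.0043]] 0.1545
330 [[-0.1013 -0.0043]] 0.1591
336 [[-0.1022 -0.0043]] 0.1618
342 [[-0.1015 -0.0043]] 0.1668
348 [[-0.1028 -0.0043]] 0.1687
354 [[-0.1041 -0.0043]] 0.1704
360 [[-0.1072 -0.0043]] 0.1696
366 [[-0.1092 -0.0043]] 0.1705
372 [[-0.1123 -0.0043]] 0.1699
378 [[-0.1153 -0.0043]] 0.1694
```

View pics/w13z.png

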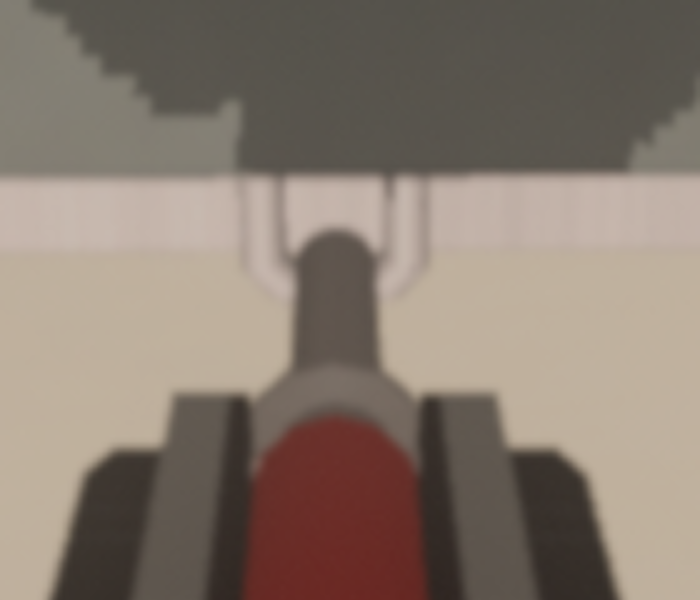

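View pics/s13z.png

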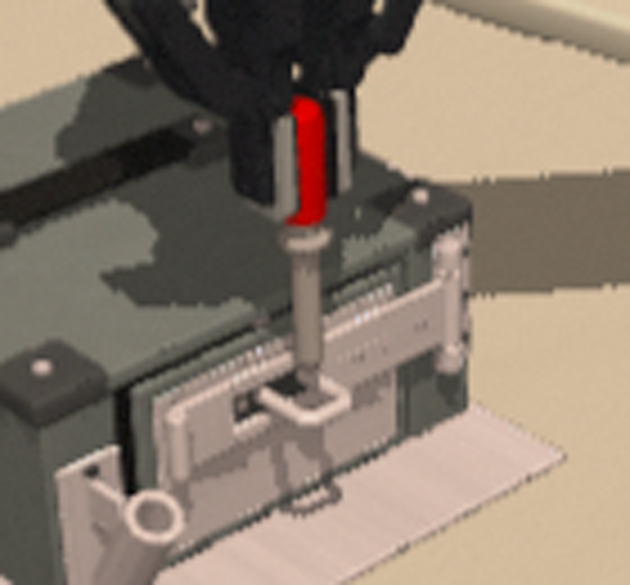

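>>> jog_arm:
  steps: [0.005,0,0,0.003,0,0.005,0,0,0.006,0,0.005,0,0,0.009,0,0.005,0,0,0.012,0,0.005,0,0,0.015,0,0.005,0,0,0.018,0,0.005,0,0,0.021,0,0.005,0,0,0.024,0,0.005,0,0,0.026,0,0.005,0,0,0.026,0]

```text
clock: 22.2
position: [0.5097, 0.3359, 0.1259]
ee_rot: [0.998, 0.061, -0.0, 0.0]
ft_force: [-0.1, 0.5, -1.0]
grip_width: 0.177
```

```bash
python3 - <<'E'
from h import *
o=st(); print(w2c(o['position']))
im,d,c=snap('scene','s14')
a=im[190:320,200:340,::-1]; cv2.imwrite('pics/s14z.png',cv2.resize(a,None,fx=4.5,fy=4.5,interpolation=2))
E
```

```text
{'clock': 22.2, 'joint_pos': [-0.0545, 0.5164, -0.786, 1.6111, 0.3878, 1.1774, -2.3753], 'position': [0.5097, 0.3359, 0.1259], 'ee_rot': [0.9981, 0.0609, -0.0002, 0.0001], 'ft_force': [-0.0629, 0.5411, -0.9953], 'grip_width': 0.1766}
[[-0.10703085 -0.00353819]]
```

View pics/s14z.png

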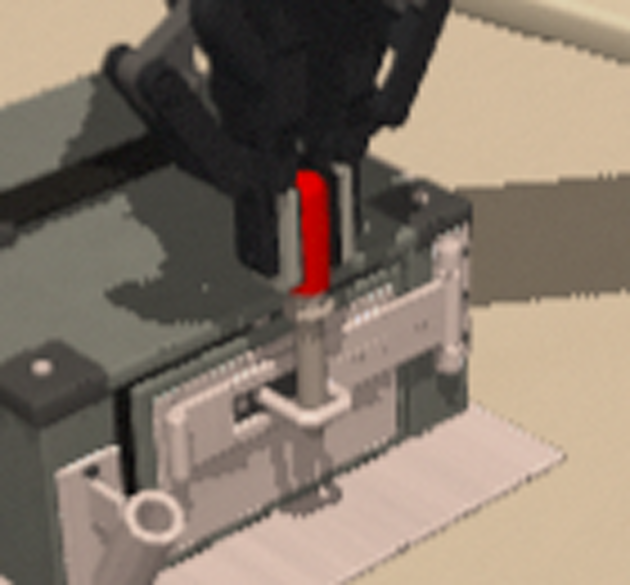

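>>> jog_arm:
  steps: [0.005,0,0,0.004,0,0.005,0,0,0.008,0,0.005,0,0,0.012,0,0.005,0,0,0.016,0,0.005,0,0,0.02,0,0.005,0,0,0.023,0,0.005,0,0,0.026,0,0.005,0,0,0.028,0,0.005,0,0,0.029,0,0.005,0,0,0.03,0]

```text
clock: 23.25
position: [0.5099, 0.3361, 0.0963]
ee_rot: [0.998, 0.061, 0.0, 0.0]
ft_force: [-0.4, 0.5, -0.7]
grip_width: 0.172
```

>>> jog_arm:
  steps: [0.005,0,0,0.0005,0,0.005,0,0,0.001,0,0.005,0,0,0.0015,0,0.005,0,0,0.002,0,0.005,0,0,0.0025,0,0.005,0,0,0.003,0,0.005,0,0,0.003,0,0.005,0,0,0.003,0,0.005,0,0,0.003,0,0.005,0,0,0.003,0]

```text
clock: 24.25
position: [0.5098, 0.336, 0.0933]
ee_rot: [0.998, 0.061, 0.0, 0.0]
ft_force: [0.0, 0.1, -0.5]
grip_width: 0.172
```

```bash
python3 - <<'E'
from h import *
o=st(); print(w2c(o['position']))
im,d,c=snap('scene','s15')
a=im[190:320,200:340,::-1]; cv2.imwrite('pics/s15z.png',cv2.resize(a,None,fx=4.5,fy=4.5,interpolation=2))
im,d,c=snap('wrist','w15'); cv2.imwrite('pics/w15z.png',cv2.resize(im[215:390,260:400,::-1],None,fx=5,fy=5,interpolation=2)[:600])
E
```

```text
{'clock': 24.25, 'joint_pos': [-0.0673, 0.5517, -0.7688, 1.6382, 0.4163, 1.1228, -2.3946], 'position': [0.5098, 0.336, 0.0933], 'ee_rot': [0.9981, 0.0609, 0.0, 0.0], 'ft_force': [0.0213, 0.0693, -0.494], 'grip_width': 0.1724}
[[-0.10689111 -0.00347907]]
```

View pics/s15z.png

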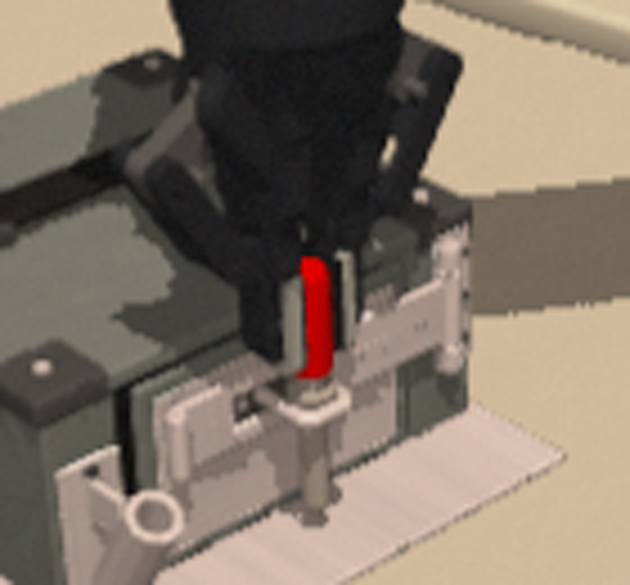

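View pics/w15z.png

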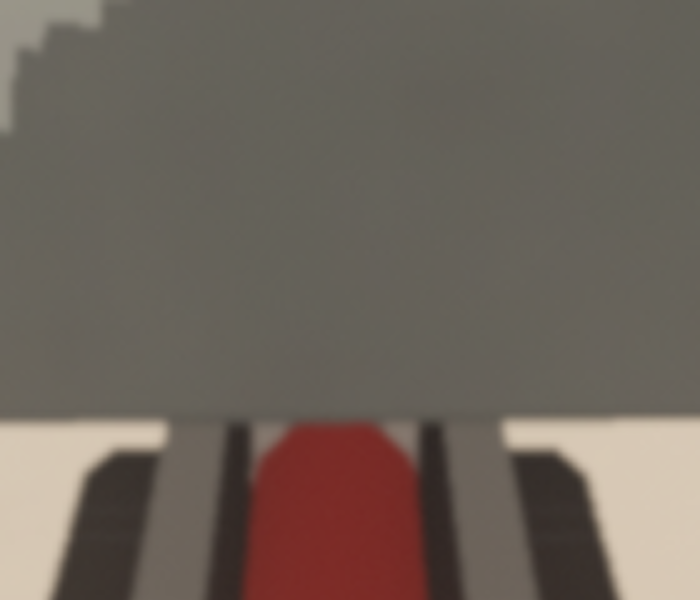

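>>> jog_arm:
  steps: [0.005,0,0,0.0005,0,0.005,0,0,0.001,0,0.005,0,0,0.0015,0,0.005,0,0,0.002,0,0.005,0,0,0.0025,0,0.005,0,0,0.003,0,0.005,0,0,0.003,0,0.005,0,0,0.003,0,0.005,0,0,0.003,0,0.005,0,0,0.003,0]

```text
clock: 25.35
position: [0.5104, 0.3365, 0.0915]
ee_rot: [0.998, 0.061, 0.001, -0.0]
ft_force: [-0.8, -1.4, 10.2]
grip_width: 0.175
```

>>> jog_arm:
  steps: [0.005,0,0,-0.0015,0,0.02,0,0,-0.0015,0,0.03,0,0,-0.0015,0,0.035,0,0,-0.0015,0,0.035,0,0,-0.0015,0,0.035,0,0,-0.0015,0,0.035,0,0,-0.01,0,0.035,0,0,-0.025,0,0.035,0,0,-0.045,0,0.035,0,0,-0.06,0]

```text
clock: 26.35
position: [0.5102, 0.3365, 0.1528]
ee_rot: [0.998, 0.061, 0.001, -0.0]
ft_force: [0.1, -0.4, 0.9]
grip_width: 0.404
```

>>> jog_arm:
  steps: [0.035,0,0,-0.02,0,0.035,-0.03,0,-0.03,0,0.035,-0.07,0,-0.04,0,0.035,-0.1,0,-0.04,0,0.035,-0.1,0,-0.04,0,0.035,-0.1,0,-0.04,0,0.035,-0.1,0,-0.04,0,0.035,-0.1,0,-0.04,0,0.035,-0.1,0,-0.04,0,0.035,-0.1,0,-0.04,0]

```text
clock: 27.35
position: [0.4108, 0.3239, 0.1901]
ee_rot: [0.998, 0.061, -0.0, -0.0]
ft_force: [0.4, -0.5, 0.2]
grip_width: 0.409
```

```bash
python3 - <<'E'
from h import *
o=st(); print(w2c(o['position']))
im,d,c=snap('wrist','w16'); cv2.imwrite('pics/w16z.png',cv2.resize(im[100:300,170:490,::-1],None,fx=2.5,fy=2.5,interpolation=2))
im,d,c=snap('scene','s16')
a=im[190:320,170:340,::-1]; cv2.imwrite('pics/s16z.png',cv2.resize(a,None,fx=4.5,fy=4.5,interpolation=2))
im,d,c=snap('top','t16'); cv2.imwrite('pics/t16z.png',cv2.resize(im[140:325,170:330,::-1],None,fx=3.2,fy=3.2,interpolation=2))
E
```

```text
{'clock': 27.35, 'joint_pos': [0.034, 0.2607, -0.8934, 1.7686, 0.2153, 1.2152, -2.3678], 'position': [0.4108, 0.3239, 0.1901], 'ee_rot': [0.9982, 0.0608, -0.0003, -0.0001], 'ft_force': [0.4298, -0.5114, 0.1818], 'grip_width': 0.4086}
[[-0.2066769 -0.0034114]]
```

View pics/w16z.png

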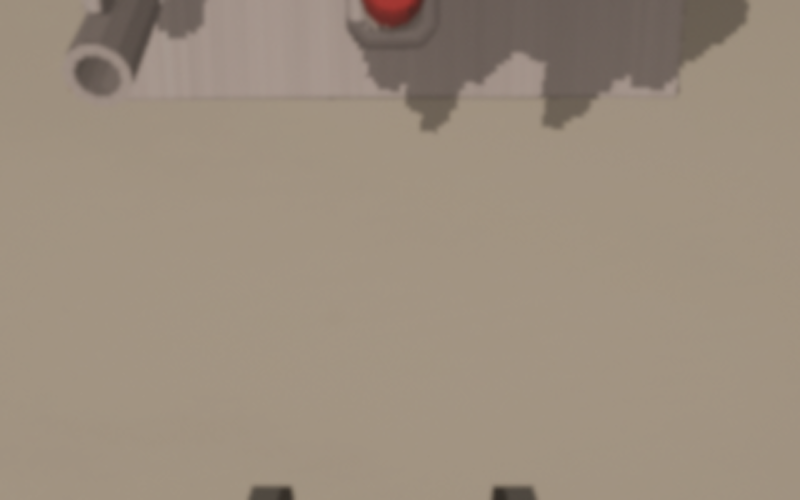

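View pics/s16z.png

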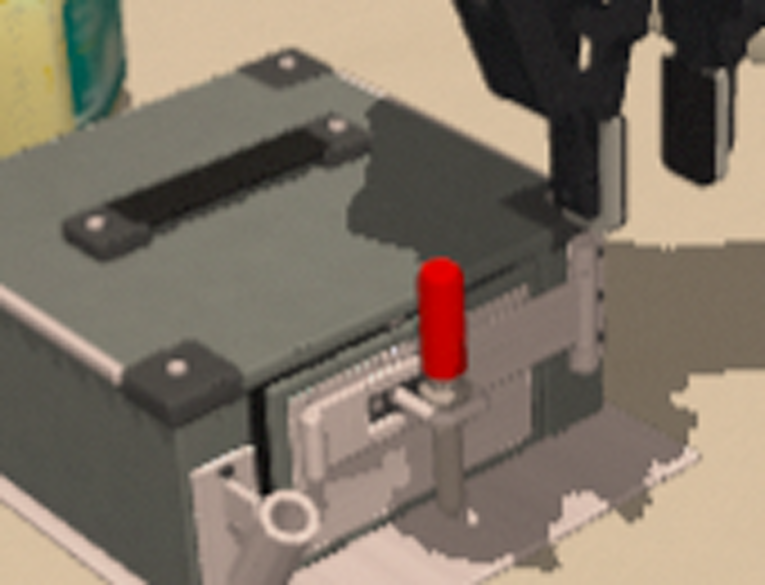

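View pics/t16z.png

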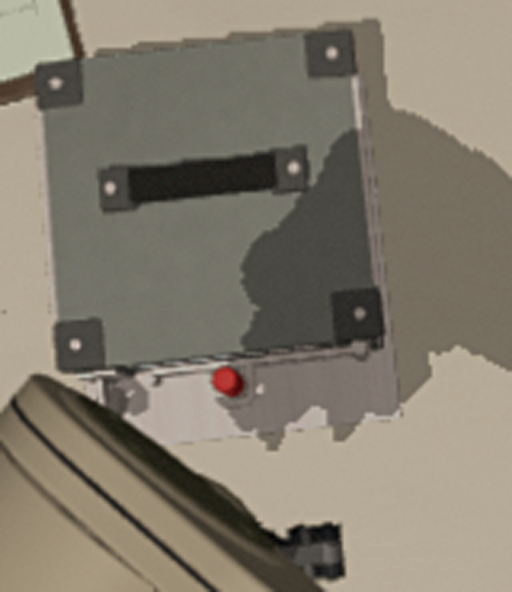

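>>> jog_arm:
  steps: [0.035,0.03,0,0,0,0.035,0.06,0,0,0,0.035,0.06,0,0,0,0.035,0.06,0,0,0,0.035,0.06,0,0,0,0.035,0.06,0,0,0,0.035,0.06,0,0,0,0.035,0.06,0,0,0,0.035,0.06,0,0,0,0.035,0.06,0,0,0]

```text
clock: 28.5
position: [0.4701, 0.3311, 0.1903]
ee_rot: [0.998, 0.061, 0.0, 0.0]
ft_force: [0.3, 0.7, -0.5]
grip_width: 0.41
```

```bash
python3 - <<'E'
from h import *
o=st(); print(w2c(o['position']))
im,d,c=snap('wrist','w17'); cv2.imwrite('pics/w17z.png',cv2.resize(im[120:320,190:450,::-1],None,fx=3,fy=3,interpolation=2))
from scipy.optimize import least_squares
hsv=cv2.cvtColor(im,cv2.COLOR_RGB2HSV)
m=((hsv[...,0]<8)|(hsv[...,0]>172))&(hsv[...,1]>150)&(hsv[...,2]>50)&(d>0)
v,u=np.nonzero(m);P=dep(c,np.c_[u,v],d); Q=np.c_[w2c(P),P[:,2]]; k=(abs(Q[:,1]+.004)<.03)&(abs(Q[:,0]+.11)<.04); Q=Q[k]
print(len(Q),np.percentile(Q,[1,50,99],axis=0).round(4).tolist())
top=Q[Q[:,2]>np.percentile(Q[:,2],99)-.003]; print('top disc mean',top.mean(0),'mid',((top.max(0)+top.min(0))/2).round(4))
im,d,c=load('s16'); f=lambda p:np.array(p)/4.5+[170,190]-.2
Q=onplane_cy(c,f([(441,268),(444,370),(452,510)]),-.0045); print(Q.round(4).tolist(),'tilt',np.degrees(np.arctan2(Q[0,0]-Q[-1,0],Q[0,1]-Q[-1,1])))
E
```

```text
{'clock': 28.5, 'joint_pos': [-0.0038, 0.3823, -0.8489, 1.6388, 0.299, 1.2567, -2.3594], 'position': [0.4701, 0.3311, 0.1903], 'ee_rot': [0.9981, 0.0609, 0.0001, 0.0001], 'ft_force': [0.308, 0.6632, -0.5269], 'grip_width': 0.4099}
[[-0.14693586 -0.00348352]]
285 [[-0.1137, -0.0091, 0.1087], [-0.1081, -0.0038, 0.1101], [-0.1025, 0.001, 0.1116]]
top disc mean [-0.10797813 -0.00410144  0.11012175] mid [-0.1079 -0.0041  0.1102]
[[-0.109, 0.1108], [-0.1081, 0.0705], [-0.1089, 0.0129]] tilt -0.04795436065359942
```

View pics/w17z.png

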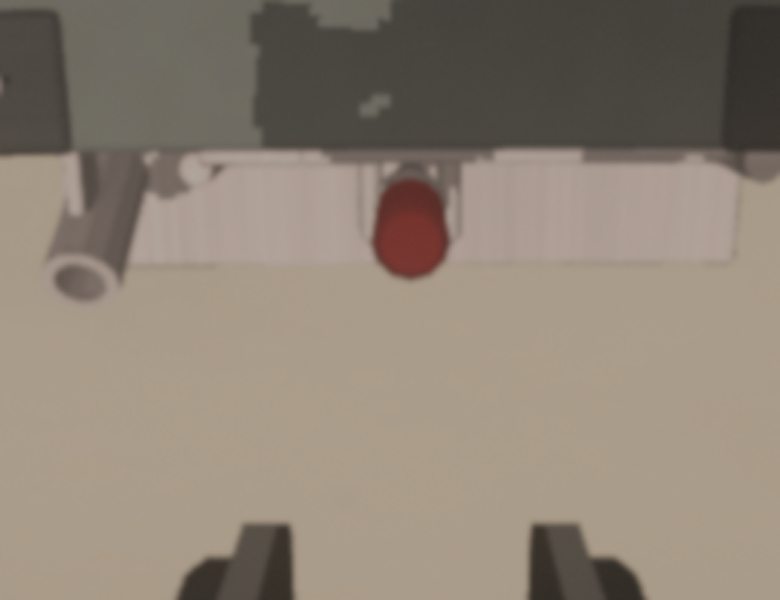

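```bash
python3 -c "
from workcell import manip
print(manip.hand_in())"
```

```text
the job is handed in; nothing more can be done
None
```

I pushed the tray home on its staple, swung the hasp flat over it, and put the pin down through the staple loop. I handed the job in at about 28.6 s. No verdict is reported, so these are my own last checks:

- **Tray:** it stopped at 22 N. The front of the staple measured within about 1 mm of its home depth. It sits roughly 2.5 mm to the right of the case centre, inside the 4 mm limit but by less margin than I'd like, given that the cameras are good to about 2 mm.
- **Hasp:** it stopped at 14 N, and the strap looked parallel to the case front within about 0.01 rad.
- **Pin:** I drew it 40 mm out of its holder, turned it upright against the rim, and lowered it until a 10 N contact. Its tilt measured under 1° in one view. It is about 1.5 mm from the eye's centre. The collar is 0 to 1.5 mm above the staple point, judging from the top of the grip at 110 to 111.5 mm.
- **Weights and surroundings:** I did not see the weights again after the tray closed, so that they are standing is inferred from the gentle push. I never came near the timer or the label cassette, but I did not measure their positions again. The gripper was clear of everything at hand-in.

No check failed. The wrist and top cameras disagreed by 1 to 2 mm on where the case is. I placed the hasp and pin using the wrist camera alone.

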